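# Set out the hallway key shelf for the morning

## Robot

A 7-joint arm with a two-finger parallel gripper is mounted at the origin on the work surface. World frame = base frame: x ahead of the robot, y to its left, z up, the work surface at z = 0. Lengths are in m, angles in rad, forces in N, time in s.
With the tool pointing down it reaches from about 0.425 to 0.925 m from the base axis. Payload 6.8 kg.
Tool frame: the origin (TCP) lies between the finger pads; the fingertips stand 22 mm ahead of it and the grasp point (between the pads) lies 3 mm ahead of it; z points along the fingers, y is the direction in which the jaws open and shut (so a half turn about z gives the same grasp; the last joint's range is limited). The gripper opens to 88 mm and grips with 3 to 60 N. Pads are 20 mm wide; open, the fingers measure 115 mm over their backs; the gripper's body (75 mm by 178 mm) begins 61 mm behind the grasp point.
Start: joints at [1.002, 0.477, 0.022, 1.555, -0.011, 1.109, -0.083], TCP at [0.3, -0.605, 0.245] pointing down, gripper open.
Joint ranges: [-2.96, 2.96], [-0.34, 2.1], [-1.41, 1.46], [0.24, 2.44], [-1.37, 4.51], [0.17, 1.92], [-2.96, 2.96]. Speed limits (rad/s): [2.39, 2.39, 3.14, 3.14, 3.14, 3.14, 3.14].

## Interface

Orientations are given as a unit quaternion [x, y, z, w].
In Python, from rig import bot gives the robot as it stands.
- The arm moves only by the shell command python3 -m inch 'ROWS' [FORCE]. ROWS is JSON, a list of rows, each an object of numbers: "ax", "ay", "az": the turn, a rotation vector about the tool's x, y, z in degrees; "x", "y", "z": the shift along the tool's x, y, z in m; "jaw": the finger opening in m, from 0 to 0.0878. A call has 1 to 12 rows; each row shifts and turns the pose as measured when the row begins, along the tool's axes as they then stand; what a row does not reach is not made up. A row lasts 1/12 s, in which the tool goes at most 41.7 mm and 7.16 degrees, less where a joint would pass 70% of its speed; a pose out of reach is approached as far as the arm can. A call with a gripper value outside its range is refused whole. The fingers move at their own pace and stop on an object; FORCE is the grip in N (left out, the last holds). Time passes only in rows, so rows that do not move let the fingers close. It gives the time, the measured TCP pose, the force and the opening at its end, in the units of the state.
- bot.state(): the state, without advancing time (a new reading comes with each control period).
- bot.grab_frame(name): name is "scene" or "side" or "wrist"; returns (picture, depth): 384x512x3 uint8, blue, green, red; 384x512 float32, m along the optical axis (not along the pixel's ray), 0 where there is no reading.
- bot.camera_model(name): a dict with "intrinsics" (3x3 intrinsics, pixels), "world_from_camera" (4x4, takes a point from camera to world coordinates); the wrist camera has in their place "T_tool_cam" (4x4, takes a point from camera to tool coordinates, whose origin is the TCP and whose axes are the flange's). Camera axes: x right, y up, looking along -z (the intrinsics and any distortion apply to the point x, -y, -z); pixel columns grow to the right and rows downward; lengths in m; the calibration is good to about 2 mm. A picture is of the moment at which its call begins: read the wrist's pose just before it. camera_model takes no time and is no camera call.
- bot.job_done(): hands the job in, once; it reports no verdict.
The state is a dict: "time": time; "qpos": joint angles; "dq": joint speeds; "joint_efforts": joint torques, N m; "tcp_pos": TCP position; "ee_rot": TCP orientation; "contact_force": force on the tool from outside, world axes, zero at the start; "torque": the same for the moment, N m; "grip_width": finger opening in m.
Only numpy, scipy, OpenCV 4.12 (cv2) and the standard library are available. Lean on these libraries where they do the work, as an engineer would, in place of code of your own. Each camera call takes 0.05 s, during which the arm holds its last target. There are 200 camera calls.

## Task

Set out the key shelf for the morning: lay the bottle opener from the cork coaster on the steel strip, lengthwise and midway between its two pegs, stand the tin in the middle of the coaster and lay the whistle on the middle of the tin's lid. On the board with the clip, lay the door key in the middle of the felt left of the clip (as the robot sees it) and the bike-lock key in the middle of the felt right of it, both pointing straight across the board, either way round. Everything keeps the side up that it had and is let go, and the padlock and torch stay where they are.

Things in the scene. Friction and masses are not known exactly. Their poses are not given: they have to be found in the camera images.
- clip_board: Target, fixed: dark oak board 95 x 250 x 8 mm with a steel clip, 22 mm wide, gripping a white enamel tag, upright at its middle (top 45 mm over the table), and two flush grey felts 80 x 52 mm centred at y = +70 mm (left) and -70 mm (right), x = 0. Origin: centre of underside. x across the short side, away from the robot; y to the robot's left; turned up to 0.2 rad.
- coaster: Target, fixed: round cork coaster, 100 mm across, 4 mm thick. Origin: centre of the underside. The bottle opener lies on it at the start.
- peg_strip: Target, fixed: flat dark steel strip 56 x 180 x 6 mm thick with two turned wooden pegs, 17 mm across, standing 24 mm over its top at y = +74 and -74 mm. Origin: centre of the underside, midway between the pegs. x runs across the strip, y along it; turned by up to 0.3 rad.
- opener: Folded steel bottle opener, a bar 92 mm long (x), 24 mm wide (y), 12 mm thick (the main body is 9 mm, the folded dark blade 17 mm wide lies on top), about 70 g. Origin: centre of its underside. Starts flat on the coaster.
- tin: Round flat pastille tin of plain metal, closed, 56 mm across the lid, 24 mm high, flat on top, about 60 g. Origin: centre of its underside, z up. Starts standing on the table, lid up.
- whistle: Chrome whistle lying on its side, P-shaped from above, 46 x 24 mm, 18 mm high, flat above and below, 30 g. x points to the mouthpiece. Origin: underside, mid-length (x -22 to +24, y -12 to +12 mm). Round barrel 24 mm across centred at x = -10 mm, y = 0; mouthpiece 8 mm wide along y = +8 mm. A tiny wire ring behind is look only. Starts on the table.
- door_key: Brass lever-lock door key lying flat: 78 mm long (x), 8 mm thick, 45 g. x points from the ring bow (28 mm across, centred at x = -26 mm) to the bit, which sticks out to y = +16 mm at x = 24 to 36 mm. Round 8 mm shaft; at the origin a square collar 12 mm long, 10 wide, 8 high, good to grip across y. Origin: mid-length, underside. Starts on the table.
- bike_key: Bike-lock key lying flat, about 25 g: 66 mm long (x). Thick plastic head 32 mm long, 28 mm wide, 9 mm thick, centred at x = -17 mm; steel blade 8 mm wide, 4 mm thick, from the head to x = +33 mm, 2.5 mm clear of the surface. Origin: mid-length, on the underside. Starts on the table.
- torch: Bystander, loose: black pocket torch standing on its head, 36 mm across at the foot, 26 mm above, 90 mm high. Origin: centre of its underside.
- padlock: Bystander, loose: brass padlock lying flat, body 40 x 36 x 20 mm, with a steel shackle reaching to x = +44 mm. Origin: centre of the body's underside.
Mind the look-alikes: they are no part of the job. Of the things shaped like the coaster, the cork one is meant.

How it is judged:
At the end, for the whole second after the job is handed in: Opener on the strip, 13 mm across, 15 mm along, 0.26 rad; tin upright on the coaster and whistle on its side on the lid, each 15 mm off centre at most; door key on the left felt, bike key on the right, 15 mm each way, 0.3 rad from straight across; none upside down; all free and still (x of opener in the frame of peg_strip between -0.013 and 0.013 m and y of opener in the frame of peg_strip between -0.015 and 0.015 m and z of opener in the frame of peg_strip between 0.002 and 0.01 m and angle between the x axis of opener and the y axis of peg_strip, either way round below 0.26 rad and horizontal distance between tin and coaster below 0.015 m and z of tin in the frame of coaster between 0 and 0.008 m and horizontal distance between whistle and tin below 0.015 m and z of whistle in the frame of tin between 0.02 and 0.028 m and x of door_key in the frame of clip_board between -0.015 and 0.015 m and y of door_key in the frame of clip_board between 0.055 and 0.085 m and z of door_key in the frame of clip_board between 0.004 and 0.012 m and angle between the x axis of each of door_key, bike_key and the x axis of clip_board, either way round below 0.3 rad and x of bike_key in the frame of clip_board between -0.015 and 0.015 m and y of bike_key in the frame of clip_board between -0.085 and -0.055 m and z of bike_key in the frame of clip_board between 0.004 and 0.012 m and angle between each of opener, whistle's own z axis and vertical below 0.12 rad and linear speed of each of opener, tin, whistle, door_key, bike_key below 0.02 m/s and angular speed of each of opener, tin, whistle, door_key, bike_key below 0.2 rad/s and angle between tin's own z axis and vertical below 0.1 rad and angle between each of door_key, bike_key's own z axis and vertical below 0.15 rad); the robot touches nothing.
It fails at once if the padlock is pushed or moved by more than 20 mm (distance of padlock from where it was at the start of the episode above 0.02 m).
It fails at once if the torch is moved by more than 20 mm or knocked over (distance of torch from where it was at the start of the episode above 0.02 m or angle between torch's own z axis and vertical above 0.5 rad).
It also fails if it takes over 120 s, if anything falls off the work surface, if the arm or the gripper's body presses on something with over 40 N, if the wrist force passes 120 N, or if a joint passes its speed limit or range.

## Working session

There is one attempt and no reset: what is moved stays moved. The work goes in short steps, Python scripts to look and compute and a shell command to move; the robot and the scene stay as the last step left them, time stands still between calls to the robot, and variables do not carry over. Pictures are saved under pics/ and viewed, about 12 in all and at most 16, crops included, and the job is handed in when it is done.

```bash
mkdir -p pics; ls; python3 - <<'E'
from rig import bot
import cv2,numpy as np
s=bot.state(); print(s)
for n in("scene","side"):
    p,d=bot.grab_frame(n); np.savez(f"pics/{n}0.npz",p=p,d=d); cv2.imwrite(f"pics/{n}0.png",cv2.resize(p,(800,600),interpolation=cv2.INTER_CUBIC))
for n in("scene","side","wrist"):print(n,bot.camera_model(n))
E
```

```text
pics
{'time': 0.0, 'qpos': array([ 1.00187765,  0.4777614 ,  0.022327  ,  1.55643035, -0.01150957,
        1.10928299, -0.08309297]), 'dq': array([-3.58928236e-04, -8.83322036e-04, -7.86596630e-04, -1.80946746e-03,
        8.28023025e-05,  9.53139261e-04,  1.05698102e-03]), 'joint_efforts': array([ 2.84928556e-04, -5.82858288e+01,  1.53433084e+00, -2.72605795e+01,
       -5.45186608e-02,  1.69221824e-02,  1.46321113e-04]), 'tcp_pos': array([ 0.29991407, -0.60409669,  0.24371629]), 'ee_rot': array([ 9.73568520e-01,  2.28393448e-01, -2.55602352e-04, -8.39070987e-04]), 'contact_force': array([ 0.6211036 , -0.54535524,  0.09626206]), 'torque': array([-0.01043699,  0.01074591, -0.01065858]), 'grip_width': 0.08773098812462897}
scene {'intrinsics': array([[458.95036326,   0.        , 257.95907481],
       [  0.        , 458.95036326, 186.6812033 ],
       [  0.        ,   0.        ,   1.        ]]), 'world_from_camera': array([[-0.07518316, -0.74879593,  0.6585227 ,  1.40999223],
       [ 0.99716832, -0.05757027,  0.04838389,  0.12267291],
       [ 0.00168167,  0.66029563,  0.7510039 ,  1.
[... 347 characters left out ...]
822, -0.43007278,  0.75271958,  1.01533316],
       [ 0.00435093,  0.86701735,  0.49825896,  0.70748954],
       [ 0.        ,  0.        ,  0.        ,  1.        ]])}
wrist {'intrinsics': array([[276.92051068,   0.        , 254.91613927],
       [  0.        , 276.92051068, 192.79236312],
       [  0.        ,   0.        ,   1.        ]]), 'T_tool_cam': array([[ 7.41626503e-05,  9.64739435e-01,  2.63206793e-01,
         7.26551764e-02],
       [ 9.99997183e-01, -6.95976301e-04,  2.26921705e-03,
        -1.86404436e-04],
       [ 2.37238886e-03,  2.63205884e-01, -9.64736770e-01,
        -1.40045915e-01],
       [ 0.00000000e+00,  0.00000000e+00,  0.00000000e+00,
         1.00000000e+00]])}
```

View pics/scene0.png

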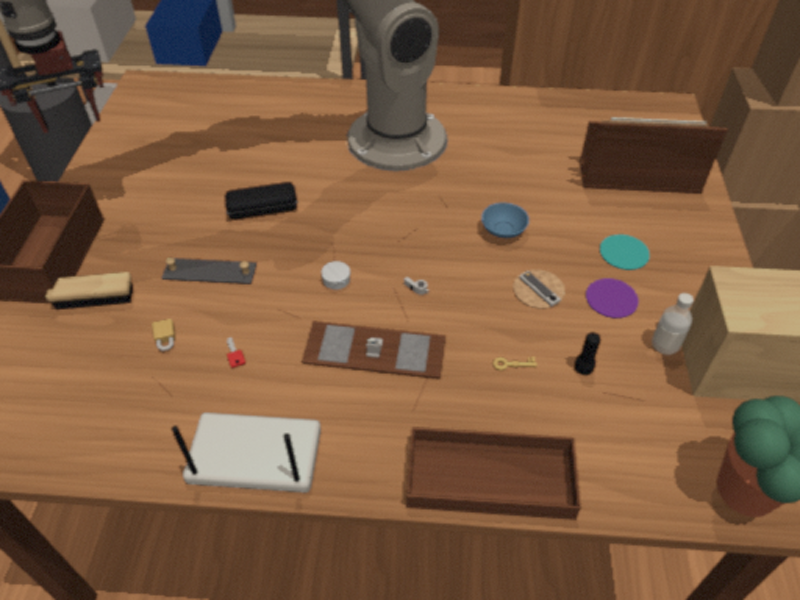

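View pics/side0.png

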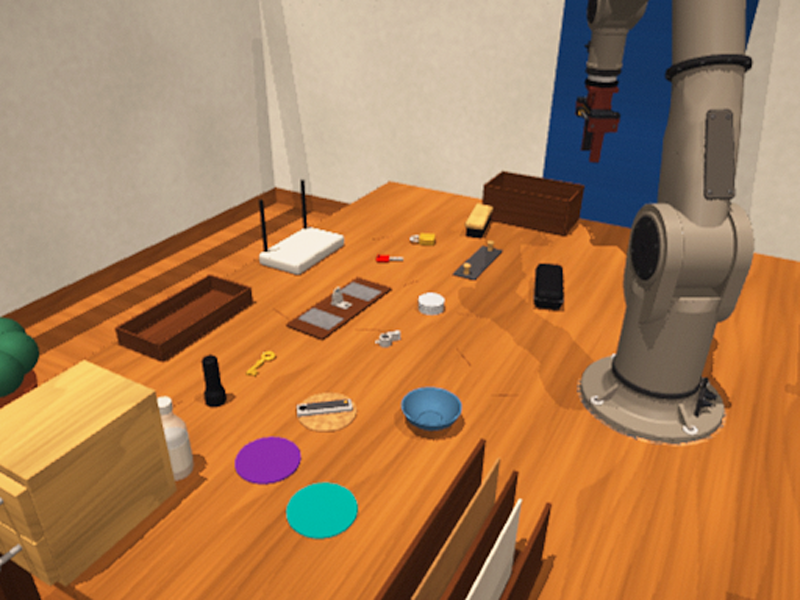

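```bash
cat > h.py <<'E'
from rig import bot
import cv2,numpy as np
from scipy.spatial.transform import Rotation as R
def cam(n,st=None):
    m=bot.camera_model(n); K=m["intrinsics"]
    if n=="wrist":
        T=np.eye(4);T[:3,:3]=R.from_quat(st["ee_rot"]).as_matrix();T[:3,3]=st["tcp_pos"];T=T@m["T_tool_cam"]
    else:T=m["world_from_camera"]
    return K,T
def ortho(p,K,T,xc,yc,z,wx,wy,s,name):
    """top view as robot sees it: up=+x, left=+y; s px/mm, grid every 50 mm; centre xc,yc"""
    # world plane (u,v)px -> world
    W,H=int(wy*s*1000),int(wx*s*1000)
    A=np.array([[0,-1/(s*1000),xc+wx/2],[-1/(s*1000),0,yc+wy/2],[0,0,z],[0,0,1.]])
    M=K@np.diag([1,-1,-1])@np.linalg.inv(T)[:3]@A
    o=cv2.warpPerspective(p,M,(W,H),flags=cv2.INTER_CUBIC|cv2.WARP_INVERSE_MAP)
    for k in np.arange(-20,30):
        v=int((xc+wx/2-k*.05)*s*1000);u=int((yc+wy/2-k*.05)*s*1000)
        if 0<v<H: cv2.line(o,(0,v),(8,v),(0,255,255),2);cv2.putText(o,f"{k*50}",(10,v+4),0,.4,(0,255,255),1)
        if 0<u<W: cv2.line(o,(u,0),(u,8),(0,255,255),2);cv2.putText(o,f"{k*50}",(u-10,20),0,.4,(0,255,255),1)
    cv2.imwrite(f"pics/{name}.png",o)
E
python3 - <<'E'
from h import *
p=np.load("pics/scene0.npz")["p"];K,T=cam("scene")
ortho(p,K,T,.62,-.2,.008,.3,.4,2,"oR");ortho(p,K,T,.62,.15,.008,.3,.4,2,"oL")
E
```

```text
(no output)
```

View pics/oR.png

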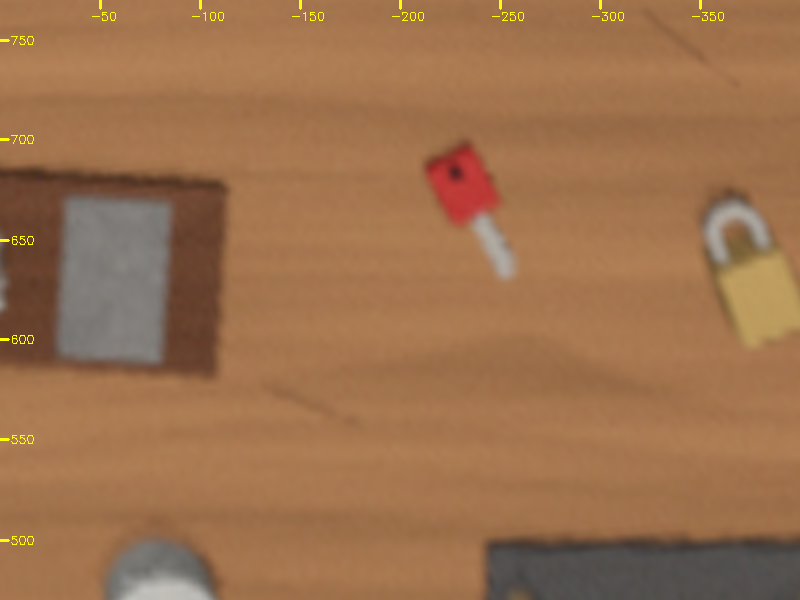

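View pics/oL.png

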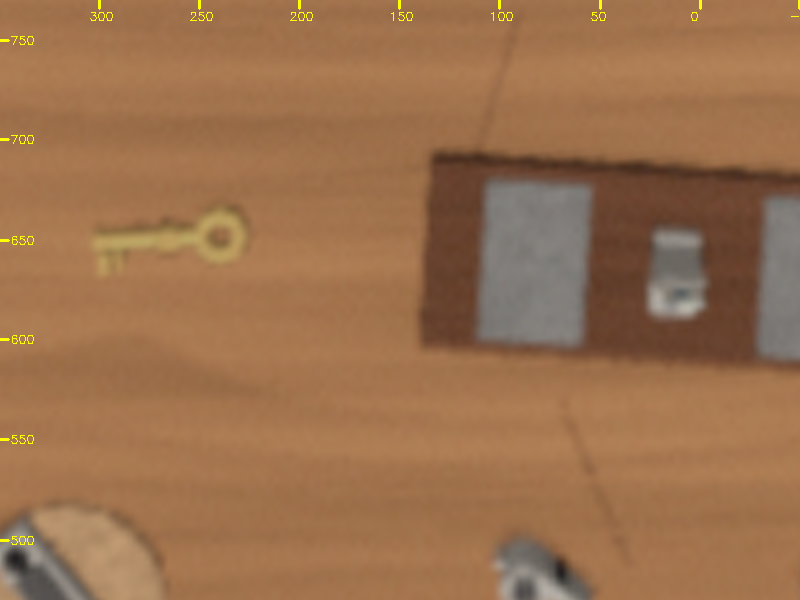

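```bash
python3 - <<'E'
from h import *
p=np.load("pics/scene0.npz")["p"];K,T=cam("scene")
ortho(p,K,T,.48,-.2,.01,.15,.4,2,"a");ortho(p,K,T,.48,.2,.01,.15,.4,2,"b")
cv2.imwrite("pics/ab.png",np.vstack([cv2.imread("pics/a.png"),cv2.imread("pics/b.png")]))
E
```

```text
(no output)
```

View pics/ab.png

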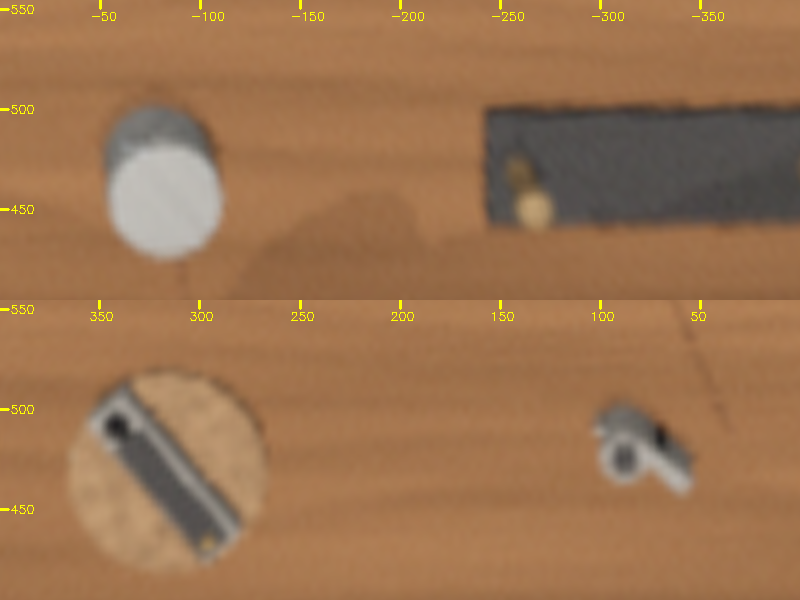

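```bash
cat >> h.py <<'E'
def yaw(st):
    x=R.from_quat(st["ee_rot"]).as_matrix()[:,0]; return np.degrees(np.arctan2(x[1],x[0]))
def go(x,y,z,yw,n=None):
    st=bot.state();p=st["tcp_pos"];Rm=R.from_quat(st["ee_rot"]).as_matrix()
    d=np.array([x,y,z])-p;dy=(yw-yaw(st)+180)%360-180
    if n is None:n=max(1,int(np.ceil(max(np.linalg.norm(d)/.04,abs(dy)/7))))
    print("t",round(st["time"],2),"tcp",p.round(4),"yaw",round(yaw(st),1),"w",round(st["grip_width"],4),"F",st["contact_force"].round(1),"tilt",np.degrees(np.arccos(-Rm[2,2])).round(2))
    print("rows",n,"az/row",round(-dy/n,2),"az tot",round(-dy,1),"total tool shift",(Rm.T@d).round(4))
    for i in range(n):
        a=np.radians(yaw(st)+dy*i/n);e=d/n
        print(f"  x {e[0]*np.cos(a)+e[1]*np.sin(a):.4f} y {e[0]*np.sin(a)-e[1]*np.cos(a):.4f} z {-e[2]:.4f}")
E
python3 -c "
from h import *
go(.5,-.3,.2,65)
K,T=cam('scene')
st=[(165,260),(256,262),(254,283),(163,279)]
for u,v in st:
    d=T[:3,:3]@(np.diag([1,-1,-1])@np.linalg.inv(K)@np.array([u*.64,v*.64,1]));o=T[:3,3];print(o+d*(.006-o[2])/d[2])
"
```

```text
t 0.1 tcp [ 0.2999 -0.6041  0.2438] yaw 26.4 w 0.088 F [-0.3 -0.5  0.2] tilt 0.09
rows 10 az/row -3.86 az tot -38.6 total tool shift [ 0.3145 -0.1834  0.044 ]
  x 0.0314 y -0.0183 z 0.0044
  x 0.0326 y -0.0162 z 0.0044
  x 0.0336 y -0.0140 z 0.0044
  x 0.0345 y -0.0117 z 0.0044
  x 0.0352 y -0.0093 z 0.0044
  x 0.0357 y -0.0069 z 0.0044
  x 0.0361 y -0.0045 z 0.0044
  x 0.0363 y -0.0021 z 0.0044
  x 0.0364 y 0.0004 z 0.0044
  x 0.0363 y 0.0028 z 0.0044
[ 0.44794599 -0.42853386  0.006     ]
[ 0.4393793  -0.24486574  0.006     ]
[ 0.49567872 -0.23683879  0.006     ]
[ 0.49894855 -0.41726625  0.006     ]
```

```bash
python3 -m inch '[{"az":-3.9,"x":0.031,"y":-0.018,"z":0.004},{"az":-3.9,"x":0.033,"y":-0.016,"z":0.004},{"az":-3.9,"x":0.034,"y":-0.014,"z":0.004},{"az":-3.9,"x":0.034,"y":-0.012,"z":0.004},{"az":-3.9,"x":0.035,"y":-0.009,"z":0.004},{"az":-3.9,"x":0.036,"y":-0.007,"z":0.004},{"az":-3.9,"x":0.036,"y":-0.004,"z":0.004},{"az":-3.9,"x":0.036,"y":-0.002,"z":0.004},{"az":-3.9,"x":0.036,"z":0.004},{"az":-3.9,"x":0.036,"y":0.003,"z":0.004}]'; python3 - <<'E'
from h import *
st=bot.state();p,d=bot.grab_frame("wrist");K,T=cam("wrist",st)
np.savez("pics/w1.npz",p=p,K=K,T=T)
ortho(p,K,T,.56,-.3,.008,.3,.4,2,"w1")
go(.5,.05,.2,90)
E
```

```text
t 0.15 tcp [ 0.2999 -0.6042  0.2439] yaw 26.4 w 0.0876 F [ 0.3  0.6 -0.1] tilt 0.08
rows 18 az/row -3.53 az tot -63.6 total tool shift [ 0.4701 -0.4969  0.0446]
  x 0.0261 y -0.0276 z 0.0024
  x 0.0278 y -0.0259 z 0.0024
  x 0.0293 y -0.0242 z 0.0024
  x 0.0308 y -0.0223 z 0.0024
  x 0.0321 y -0.0204 z 0.0024
  x 0.0333 y -0.0184 z 0.0024
  x 0.0343 y -0.0163 z 0.0024
  x 0.0353 y -0.0142 z 0.0024
  x 0.0361 y -0.0120 z 0.0024
  x 0.0367 y -0.0097 z 0.0024
  x 0.0373 y -0.0074 z 0.0024
  x 0.0377 y -0.0051 z 0.0024
  x 0.0379 y -0.0028 z 0.0024
  x 0.0380 y -0.0004 z 0.0024
  x 0.0380 y 0.0019 z 0.0024
  x 0.0378 y 0.0042 z 0.0024
  x 0.0374 y 0.0066 z 0.0024
  x 0.0370 y 0.0089 z 0.0024invalid input
```

View pics/w1.png

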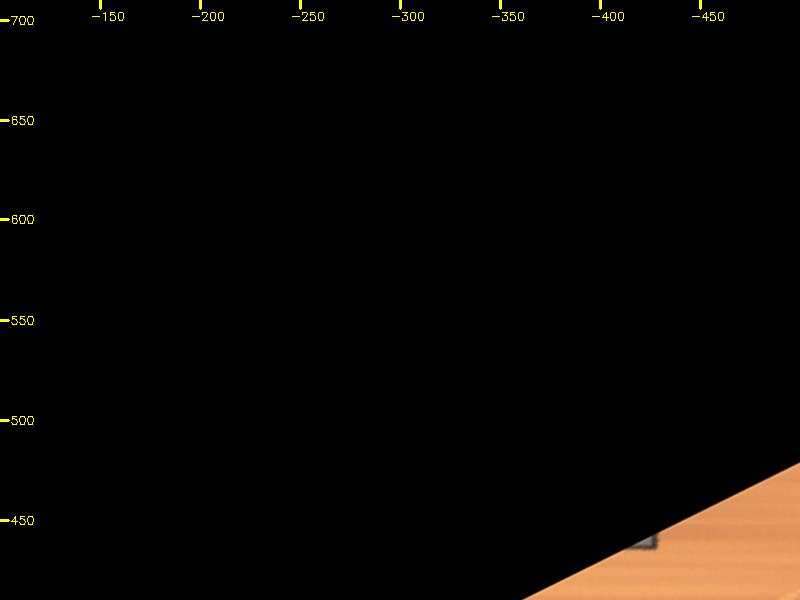

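```bash
python3 -m inch '[{"ax":0,"ay":0,"az":-3.9,"x":0.031,"y":-0.018,"z":0.004,"jaw":0.087}]'; python3 -m inch '[{"ax":0,"ay":0,"az":-3.9,"x":0.033,"y":-0.016,"z":0.004}]';python3 -m inch '[{"ax":0,"ay":0,"az":-3.9,"x":0.034,"y":-0.014,"z":0.004,"jaw":0.087},{"ax":0,"ay":0,"az":-3.9,"x":0.034,"y":-0.012,"z":0.004,"jaw":0.087},{"ax":0,"ay":0,"az":-3.9,"x":0.035,"y":-0.009,"z":0.004,"jaw":0.087},{"ax":0,"ay":0,"az":-3.9,"x":0.036,"y":-0.007,"z":0.004,"jaw":0.087}]'; sed -i 's/    for i in range(n):/    for i in range(0,n,4 if n>8 else 2 if n>4 else 1):/' h.py; python3 -c "
from h import *
go(.5,-.3,.2,65)"
```

```text
time: 0.23
tcp_pos: [0.3139, -0.5799, 0.2402]
ee_rot: [0.967, 0.256, -0.002, 0.001]
contact_force: [-0.5, -0.7, -0.1]
grip_width: 0.0871
time: 0.57
tcp_pos: [0.4012, -0.4623, 0.2215]
ee_rot: [0.922, 0.387, -0.004, 0.001]
contact_force: [0.2, -1.0, 0.1]
grip_width: 0.0869
t 0.57 tcp [ 0.4012 -0.4623  0.2215] yaw 45.6 w 0.0869 F [ 0.2 -1.   0.1] tilt 0.42
rows 5 az/row -3.89 az tot -19.4 total tool shift [ 0.1852 -0.0431  0.0202]
  x 0.0370 y -0.0086 z 0.0043
  x 0.0378 y -0.0035 z 0.0043
  x 0.0380 y 0.0016 z 0.0043invalid input
```

```bash
python3 - <<'E'
s=open('h.py').read()
s=s.replace('    print("rows"','    tilt=Rm.T@np.array([0,0,-1.]);print("level: ax",round(-np.degrees(tilt[1]),2),"ay",round(np.degrees(tilt[0]),2))\n    print("rows"')
open('h.py','w').write(s)
E
python3 -m inch '[{"ax":0,"ay":0,"az":-4,"x":0.038,"y":-0.009,"z":0.005,"jaw":0.087},{"ax":0,"ay":0,"az":-4,"x":0.038,"y":-0.006,"z":0.005,"jaw":0.087},{"ax":0,"ay":0,"az":-4,"x":0.038,"y":-0.003,"z":0.005,"jaw":0.087},{"ax":0,"ay":0,"az":-4,"x":0.038,"y":0,"z":0.005,"jaw":0.087},{"ax":0,"ay":0,"az":-4,"x":0.038,"y":0.002,"z":0.005,"jaw":0.087},{"ax":0,"ay":0,"az":0,"x":0,"y":0,"z":0,"jaw":0.087}]'; python3 - <<'E'
from h import *
st=bot.state();p,d=bot.grab_frame("wrist");K,T=cam("wrist",st)
np.savez("pics/w1.npz",p=p,K=K,T=T)
ortho(p,K,T,.56,-.3,.008,.3,.4,2,"w1")
go(.5,.05,.2,90)
E
```

```text
time: 1.07
tcp_pos: [0.5079, -0.2817, 0.1928]
ee_rot: [0.832, 0.554, -0.002, -0.002]
contact_force: [0.7, 0.9, -0.7]
grip_width: 0.0871
t 1.12 tcp [ 0.5061 -0.2852  0.193 ] yaw 67.0 w 0.0874 F [-0.  -0.5 -0.1] tilt 0.38
level: ax -0.3 ay 0.23
rows 9 az/row -2.55 az tot -23.0 total tool shift [ 0.3062 -0.1365 -0.0074]
  x 0.0340 y -0.0152 z -0.0008
  x 0.0362 y -0.0089 z -0.0008
  x 0.0372 y -0.0023 z -0.0008
```

View pics/w1.png

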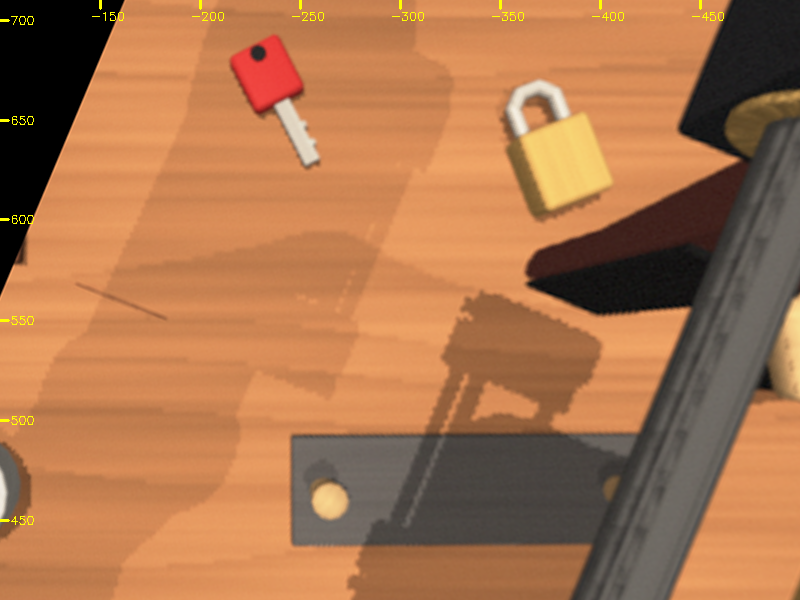

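```bash
python3 -c "
from h import *
go(.5,.2,.22,40,15)"
```

```text
t 1.12 tcp [ 0.5061 -0.2852  0.193 ] yaw 67.0 w 0.0874 F [-0.  -0.5 -0.1] tilt 0.38
level: ax -0.3 ay 0.23
rows 15 az/row 1.8 az tot 27.0 total tool shift [ 0.4443 -0.1952 -0.0277]
  x 0.0296 y -0.0130 z -0.0018
  x 0.0278 y -0.0166 z -0.0018
  x 0.0255 y -0.0200 z -0.0018
  x 0.0227 y -0.0230 z -0.0018
```

```bash
python3 -m inch '[{"ax":-0.3,"ay":0.2,"az":2,"x":0.034,"y":-0.015,"z":-0.003,"jaw":0.087},{"ax":0,"ay":0,"az":2,"x":0.033,"y":-0.016,"z":-0.003,"jaw":0.087},{"ax":0,"ay":0,"az":2,"x":0.033,"y":-0.017,"z":-0.003,"jaw":0.087},{"ax":0,"ay":0,"az":2,"x":0.032,"y":-0.019,"z":-0.003,"jaw":0.087},{"ax":0,"ay":0,"az":2,"x":0.031,"y":-0.02,"z":-0.003,"jaw":0.087},{"ax":0,"ay":0,"az":2,"x":0.03,"y":-0.021,"z":-0.003,"jaw":0.087},{"ax":0,"ay":0,"az":2,"x":0.03,"y":-0.022,"z":-0.003,"jaw":0.087},{"ax":0,"ay":0,"az":2,"x":0.029,"y":-0.023,"z":-0.003,"jaw":0.087},{"ax":0,"ay":0,"az":2,"x":0.028,"y":-0.024,"z":-0.003,"jaw":0.087},{"ax":0,"ay":0,"az":2,"x":0.027,"y":-0.025,"z":-0.003,"jaw":0.087},{"ax":0,"ay":0,"az":2,"x":0.026,"y":-0.026,"z":-0.003,"jaw":0.087},{"ax":0,"ay":0,"az":2,"x":0.025,"y":-0.026,"z":-0.003,"jaw":0.087}]'; python3 -m inch '[{"ax":0,"ay":0,"az":2,"x":0.012,"y":-0.014,"z":-0.003,"jaw":0.07},{"ax":0,"ay":0,"az":0,"x":0,"y":0,"z":0,"jaw":0.06},{"ax":0,"ay":0,"az":0,"x":0,"y":0,"z":0,"jaw":0.05}]';  python3 - <<'E'
from h import *
st=bot.state();p,d=bot.grab_frame("wrist");K,T=cam("wrist",st)
np.savez("pics/w2.npz",p=p,K=K,T=T)
ortho(p,K,T,.54,.18,.01,.3,.4,2,"w2")
go(.468,.317,.06,40)
E
```

```text
time: 2.12
tcp_pos: [0.5036, 0.1495, 0.2268]
ee_rot: [0.942, 0.337, -0.003, 0.005]
contact_force: [0.9, -0.5, 0.8]
grip_width: 0.0869
time: 2.37
tcp_pos: [0.5041, 0.1754, 0.2306]
ee_rot: [0.947, 0.322, -0.001, 0.003]
contact_force: [-0.6, -1.0, 0.4]
grip_width: 0.0702
t 2.42 tcp [0.5041 0.175  0.2307] yaw 37.5 w 0.0667 F [-0.7  0.7  0.3] tilt 0.42
level: ax 0.31 ay 0.27
rows 6 az/row -0.41 az tot -2.5 total tool shift [ 0.0586 -0.1355  0.1697]
  x 0.0096 y -0.0224 z 0.0284
  x 0.0100 y -0.0223 z 0.0284
  x 0.0103 y -0.0221 z 0.0284
```

View pics/w2.png

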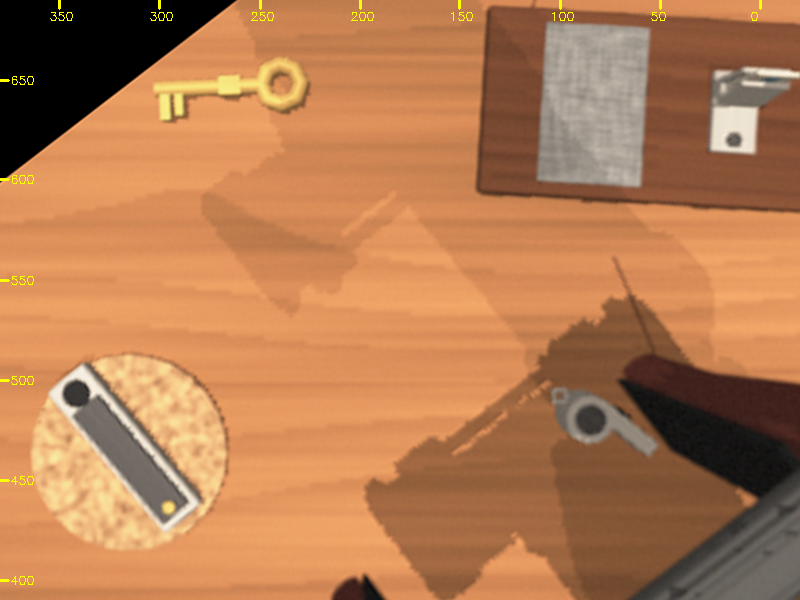

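```bash
python3 -m inch '[{"ax":0.3,"ay":0.3,"az":-1,"x":0.01,"y":-0.027,"z":0.02,"jaw":0.05},{"ax":0,"ay":0,"az":-1,"x":0.012,"y":-0.027,"z":0.03,"jaw":0.05},{"ax":0,"ay":0,"az":-1,"x":0.012,"y":-0.027,"z":0.03,"jaw":0.05},{"ax":0,"ay":0,"az":0,"x":0.012,"y":-0.027,"z":0.032,"jaw":0.05},{"ax":0,"ay":0,"az":0,"x":0.012,"y":-0.026,"z":0.03,"jaw":0.05},{"ax":0,"ay":0,"az":0,"x":0.007,"y":-0.011,"z":0.02,"jaw":0.05},{"ax":0,"ay":0,"az":0,"x":0,"y":0,"z":0,"jaw":0.05}]';  python3 -c "
from h import *
go(.468,.317,.029,40)"
```

```text
time: 3.0
tcp_pos: [0.4741, 0.3136, 0.0629]
ee_rot: [0.942, 0.334, 0.004, 0.005]
contact_force: [0.3, -0.4, 1.3]
grip_width: 0.0498
t 3.0 tcp [0.4741 0.3136 0.0629] yaw 39.1 w 0.0498 F [ 0.3 -0.4  1.3] tilt 0.71
level: ax 0.69 ay -0.18
rows 1 az/row -0.92 az tot -0.9 total tool shift [-0.0027 -0.0069  0.0338]
  x -0.0026 y -0.0065 z 0.0339
```

```bash
python3 -m inch '[{"ax":0.7,"ay":-0.2,"az":-1,"x":-0.003,"y":-0.007,"z":0.003,"jaw":0.05},{"ax":0,"ay":0,"az":0,"x":0,"y":0,"z":0,"jaw":0.05}]';  python3 -c "
from h import *
go(.468,.317,.029,40,1)"
```

```text
time: 3.17
tcp_pos: [0.4678, 0.3131, 0.0589]
ee_rot: [0.94, 0.342, -0.002, 0.001]
contact_force: [-0.4, -0.1, -0.1]
grip_width: 0.0503
t 3.17 tcp [0.4678 0.3131 0.0589] yaw 40.0 w 0.0503 F [-0.4 -0.1 -0.1] tilt 0.26
level: ax 0.03 ay 0.26
rows 1 az/row 0.01 az tot 0.0 total tool shift [ 0.0027 -0.0029  0.0299]
  x 0.0026 y -0.0029 z 0.0299
```

```bash
python3 -m inch '[{"ax":0,"ay":0.2,"az":0,"x":0.003,"y":-0.003,"z":0.012,"jaw":0.05},{"ax":0,"ay":0,"az":0,"x":0,"y":0,"z":0.012,"jaw":0.05},{"ax":0,"ay":0,"az":0,"x":0,"y":0,"z":0.006,"jaw":0.05},{"ax":0,"ay":0,"az":0,"x":0,"y":0,"z":0.0,"jaw":0.05}]' 25;  python3 -c "
from h import *
go(.468,.317,.029,40,1)"
```

```text
time: 3.5
tcp_pos: [0.4734, 0.3125, 0.0301]
ee_rot: [0.941, 0.338, 0.003, 0.001]
contact_force: [-0.2, -0.2, 0.5]
grip_width: 0.0498
t 3.5 tcp [0.4734 0.3125 0.0301] yaw 39.5 w 0.0498 F [-0.2 -0.2  0.5] tilt 0.36
level: ax 0.24 ay -0.28
rows 1 az/row -0.49 az tot -0.5 total tool shift [-0.0013 -0.0069  0.001 ]
  x -0.0013 y -0.0069 z 0.0011
```

```bash
python3 -m inch '[{"ax":0.2,"ay":-0.3,"az":-0.5,"x":-0.001,"y":-0.006,"z":0.001,"jaw":0.04},{"ax":0,"ay":0,"az":0,"x":0,"y":0,"z":0,"jaw":0.03},{"ax":0,"ay":0,"az":0,"x":0,"y":0,"z":0,"jaw":0.015},{"ax":0,"ay":0,"az":0,"x":0,"y":0,"z":0,"jaw":0.015},{"ax":0,"ay":0,"az":0,"x":0,"y":0,"z":0,"jaw":0.015},{"ax":0,"ay":0,"az":0,"x":0,"y":0,"z":0,"jaw":0.015}]' 25;  python3 -c "
from h import *
go(.468,.317,.029,40,1)"
```

```text
time: 4.0
tcp_pos: [0.4693, 0.3165, 0.0299]
ee_rot: [0.94, 0.342, 0.0, 0.0]
contact_force: [0.1, -0.6, -0.2]
grip_width: 0.0238
t 4.0 tcp [0.4693 0.3165 0.0299] yaw 40.0 w 0.0238 F [ 0.1 -0.6 -0.2] tilt 0.06
level: ax 0.05 ay -0.03
rows 1 az/row 0.01 az tot 0.0 total tool shift [-0.0007 -0.0012  0.0009]
  x -0.0007 y -0.0012 z 0.0009
```

```bash
python3 -m inch '[{"ax":0,"ay":0,"az":0,"x":0,"y":0,"z":-0.03,"jaw":0.015},{"ax":0,"ay":0,"az":0,"x":0,"y":0,"z":-0.04,"jaw":0.015},{"ax":0,"ay":0,"az":0,"x":0,"y":0,"z":-0.03,"jaw":0.015}]';  python3 -c "
from h import *
go(.4665,-.335,.12,90,20)"
```

```text
time: 4.25
tcp_pos: [0.465, 0.3135, 0.126]
ee_rot: [0.939, 0.343, -0.007, 0.002]
contact_force: [1.0, 0.6, -1.6]
grip_width: 0.0236
t 4.25 tcp [0.465  0.3135 0.126 ] yaw 40.1 w 0.0236 F [ 1.   0.6 -1.6] tilt 0.83
level: ax -0.03 ay 0.83
rows 20 az/row -2.5 az tot -49.9 total tool shift [-0.4163  0.4971  0.0118]
  x -0.0208 y 0.0249 z 0.0003
  x -0.0248 y 0.0209 z 0.0003
  x -0.0281 y 0.0163 z 0.0003
  x -0.0305 y 0.0111 z 0.0003
  x -0.0319 y 0.0057 z 0.0003
```

```bash
python3 -m inch '[{"ax":0,"ay":0.8,"az":-2.5,"x":-0.023,"y":0.027,"z":0,"jaw":0.015},{"ax":0,"ay":0,"az":-2.8,"x":-0.024,"y":0.026,"z":0,"jaw":0.015},{"ax":0,"ay":0,"az":-2.8,"x":-0.026,"y":0.025,"z":0,"jaw":0.015},{"ax":0,"ay":0,"az":-2.8,"x":-0.027,"y":0.024,"z":0,"jaw":0.015},{"ax":0,"ay":0,"az":-2.8,"x":-0.028,"y":0.022,"z":0,"jaw":0.015},{"ax":0,"ay":0,"az":-2.8,"x":-0.029,"y":0.02,"z":0,"jaw":0.015},{"ax":0,"ay":0,"az":-2.8,"x":-0.03,"y":0.019,"z":0,"jaw":0.015},{"ax":0,"ay":0,"az":-2.8,"x":-0.031,"y":0.018,"z":0,"jaw":0.015},{"ax":0,"ay":0,"az":-2.8,"x":-0.032,"y":0.016,"z":0,"jaw":0.015},{"ax":0,"ay":0,"az":-2.8,"x":-0.033,"y":0.014,"z":0,"jaw":0.015},{"ax":0,"ay":0,"az":-2.8,"x":-0.033,"y":0.013,"z":0,"jaw":0.015},{"ax":0,"ay":0,"az":-2.8,"x":-0.033,"y":0.012,"z":0,"jaw":0.015}]';  python3 -c "
from h import *
go(.4665,-.335,.12,90)"
```

```text
time: 5.25
tcp_pos: [0.4702, -0.1177, 0.1327]
ee_rot: [0.788, 0.615, 0.012, 0.0]
contact_force: [0.5, 0.9, -1.0]
grip_width: 0.0233
t 5.25 tcp [ 0.4702 -0.1177  0.1327] yaw 76.0 w 0.0233 F [ 0.5  0.9 -1. ] tilt 1.41
level: ax 0.91 ay -1.08
rows 6 az/row -2.33 az tot -14.0 total tool shift [-0.2119  0.0489  0.0095]
  x -0.0353 y 0.0082 z 0.0021
  x -0.0358 y 0.0053 z 0.0021
  x -0.0361 y 0.0023 z 0.0021
```

```bash
python3 -m inch '[{"ax":0.5,"ay":-0.6,"az":-2.5,"x":-0.036,"y":0.008,"z":0.002,"jaw":0.015},{"ax":0.4,"ay":-0.5,"az":-2.5,"x":-0.036,"y":0.006,"z":0.003,"jaw":0.015},{"ax":0,"ay":0,"az":-2.5,"x":-0.036,"y":0.005,"z":0.003,"jaw":0.015},{"ax":0,"ay":0,"az":-2.5,"x":-0.036,"y":0.003,"z":0.003,"jaw":0.015},{"ax":0,"ay":0,"az":-2.5,"x":-0.034,"y":0.002,"z":0.003,"jaw":0.015},{"ax":0,"ay":0,"az":-1.5,"x":-0.02,"y":0,"z":0.003,"jaw":0.015},{"ax":0,"ay":0,"az":0,"x":0,"y":0,"z":0,"jaw":0.015},{"ax":0,"ay":0,"az":0,"x":0,"y":0,"z":0,"jaw":0.015}]';  python3 - <<'E'
from h import *
st=bot.state();p,d=bot.grab_frame("wrist");K,T=cam("wrist",st)
np.savez("pics/w3.npz",p=p,K=K,T=T)
ortho(p,K,T,.50,-.3,.006,.24,.32,2.5,"w3")
go(.4665,-.335,.05,90)
E
```

```text
time: 5.92
tcp_pos: [0.4617, -0.3388, 0.1155]
ee_rot: [0.707, 0.707, -0.002, 0.003]
contact_force: [-0.5, 0.0, -0.7]
grip_width: 0.0237
t 5.97 tcp [ 0.4615 -0.3387  0.1155] yaw 90.1 w 0.0233 F [-0.5 -1.  -1.4] tilt 0.46
level: ax 0.08 ay 0.45
rows 2 az/row 0.04 az tot 0.1 total tool shift [0.0042 0.0049 0.0655]
  x 0.0018 y 0.0025 z 0.0328
  x 0.0018 y 0.0025 z 0.0328
```

View pics/w3.png

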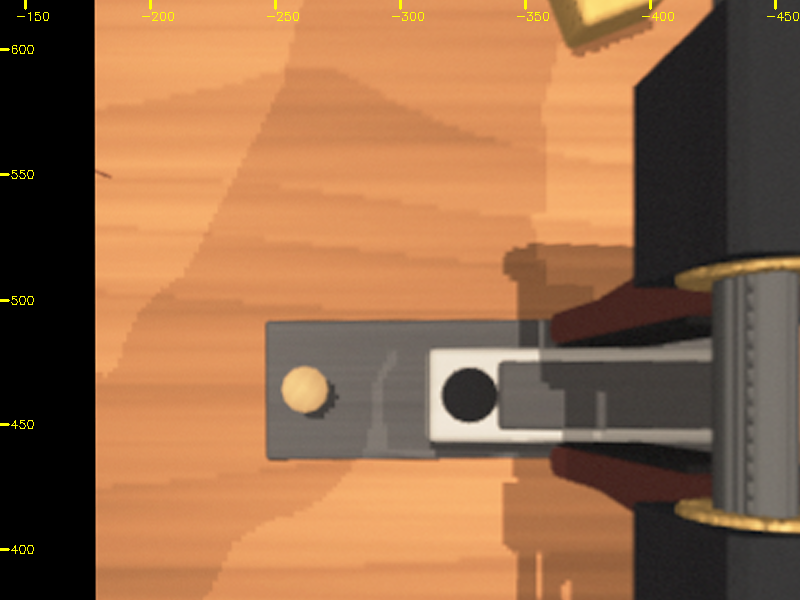

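```bash
python3 -m inch '[{"ax":0,"ay":0.4,"az":0,"x":0.002,"y":0.003,"z":0.02,"jaw":0.015},{"ax":0,"ay":0,"az":0,"x":0,"y":0,"z":0.02,"jaw":0.015},{"ax":0,"ay":0,"az":0,"x":0,"y":0,"z":0.02,"jaw":0.015},{"ax":0,"ay":0,"az":0,"x":0,"y":0,"z":0.008,"jaw":0.015},{"ax":0,"ay":0,"az":0,"x":0,"y":0,"z":0,"jaw":0.015}]';  python3 -c "
from h import *
go(.465,-.336,.032,90,1)"
```

```text
time: 6.38
tcp_pos: [0.4683, -0.3294, 0.0482]
ee_rot: [0.704, 0.71, 0.002, 0.002]
contact_force: [-1.0, 0.6, -0.2]
grip_width: 0.0237
t 6.38 tcp [ 0.4683 -0.3294  0.0482] yaw 90.5 w 0.0237 F [-1.   0.6 -0.2] tilt 0.33
level: ax 0.33 ay 0.02
rows 1 az/row 0.49 az tot 0.5 total tool shift [-0.0066 -0.0035  0.0161]
  x -0.0066 y -0.0034 z 0.0162
```

```bash
python3 -m inch '[{"ax":0.3,"ay":0,"az":0.5,"x":-0.007,"y":-0.003,"z":0.003,"jaw":0.015},{"ax":0,"ay":0,"az":0,"x":0,"y":0,"z":0.008,"jaw":0.015},{"ax":0,"ay":0,"az":0,"x":0,"y":0,"z":0.005,"jaw":0.015},{"ax":0,"ay":0,"az":0,"x":0,"y":0,"z":0,"jaw":0.015}]';  python3 -c "
from h import *
go(.465,-.336,.032,90,1)"
```

```text
time: 6.72
tcp_pos: [0.4672, -0.3351, 0.0336]
ee_rot: [0.706, 0.708, 0.0, 0.001]
contact_force: [-0.1, 0.4, -1.3]
grip_width: 0.0239
t 6.72 tcp [ 0.4672 -0.3351  0.0336] yaw 90.1 w 0.0239 F [-0.1  0.4 -1.3] tilt 0.16
level: ax 0.14 ay 0.08
rows 1 az/row 0.12 az tot 0.1 total tool shift [-0.0009 -0.0022  0.0016]
  x -0.0009 y -0.0022 z 0.0016
```

```bash
python3 -m inch '[{"ax":0.1,"ay":0,"az":0,"x":-0.001,"y":-0.002,"z":0.002,"jaw":0.015},{"ax":0,"ay":0,"az":0,"x":0,"y":0,"z":0,"jaw":0.026},{"ax":0,"ay":0,"az":0,"x":0,"y":0,"z":0,"jaw":0.034},{"ax":0,"ay":0,"az":0,"x":0,"y":0,"z":0,"jaw":0.045},{"ax":0,"ay":0,"az":0,"x":0,"y":0,"z":-0.015,"jaw":0.05},{"ax":0,"ay":0,"az":0,"x":0,"y":0,"z":-0.03,"jaw":0.06},{"ax":0,"ay":0,"az":0,"x":0,"y":0,"z":-0.03,"jaw":0.07},{"ax":0,"ay":0,"az":0,"x":0.01,"y":0,"z":-0.02,"jaw":0.087}]';  python3 -c "
from h import *
go(.44,-.08,.14,90)"
```

```text
time: 7.38
tcp_pos: [0.4626, -0.3269, 0.1268]
ee_rot: [0.707, 0.707, -0.001, -0.002]
contact_force: [1.0, -1.4, -0.3]
grip_width: 0.0626
t 7.38 tcp [ 0.4626 -0.3269  0.1268] yaw 90.0 w 0.0626 F [ 1.  -1.4 -0.3] tilt 0.29
level: ax -0.27 ay -0.09
rows 7 az/row -0.01 az tot -0.0 total tool shift [ 0.2469 -0.0228 -0.0126]
  x 0.0353 y -0.0033 z -0.0019
  x 0.0353 y -0.0032 z -0.0019
  x 0.0353 y -0.0032 z -0.0019
  x 0.0353 y -0.0032 z -0.0019
```

```bash
python3 -m inch '[{"ax":0,"ay":0,"az":0,"x":0.035,"y":0,"z":-0.002,"jaw":0.087},{"ax":0,"ay":0,"az":0,"x":0.036,"y":0,"z":-0.002,"jaw":0.087},{"ax":0,"ay":0,"az":0,"x":0.036,"y":0,"z":-0.002,"jaw":0.087},{"ax":0,"ay":0,"az":0,"x":0.036,"y":0,"z":-0.002,"jaw":0.087},{"ax":0,"ay":0,"az":0,"x":0.03,"y":0,"z":-0.002,"jaw":0.087},{"ax":0,"ay":0,"az":0,"x":0,"y":0,"z":0,"jaw":0.087},{"ax":0,"ay":0,"az":0,"x":0,"y":0,"z":0,"jaw":0.087}]';  python3 - <<'E'
from h import *
st=bot.state();p,d=bot.grab_frame("wrist");K,T=cam("wrist",st)
a=ortho(p,K,T,.5,-.08,.024,.2,.2,2,"w4a")
s=st;p,d=bot.grab_frame("scene");K,T=cam("scene");ortho(p,K,T,.465,-.336,.016,.2,.2,2,"w4b")
cv2.imwrite("pics/w4.png",np.hstack([cv2.imread("pics/w4a.png"),cv2.imread("pics/w4b.png")]))
go(.467,-.08,.06,90)
E
```

```text
time: 7.97
tcp_pos: [0.4678, -0.1496, 0.1461]
ee_rot: [0.709, 0.706, 0.001, 0.007]
contact_force: [0.4, -1.3, -0.0]
grip_width: 0.0868
t 8.07 tcp [ 0.4678 -0.1506  0.1459] yaw 89.6 w 0.0871 F [ 0.5 -0.1 -0.7] tilt 0.79
level: ax 0.67 ay 0.41
rows 3 az/row -0.13 az tot -0.4 total tool shift [ 0.0712 -0.0023  0.0853]
  x 0.0235 y -0.0004 z 0.0286
  x 0.0235 y -0.0004 z 0.0286
  x 0.0235 y -0.0003 z 0.0286
```

View pics/w4.png

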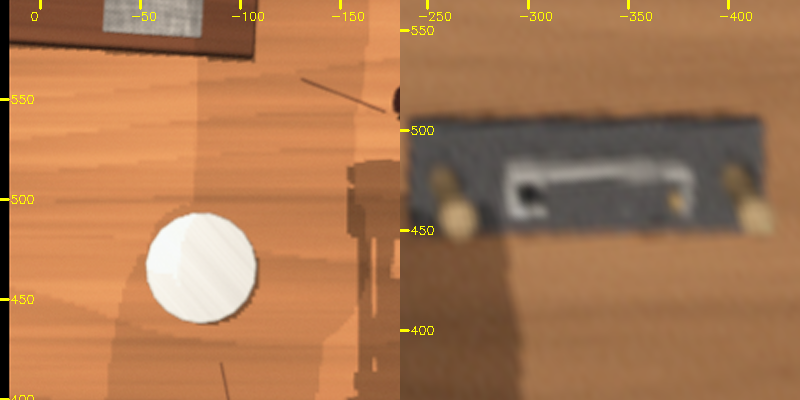

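```bash
python3 -m inch '[{"ax":0.7,"ay":0.4,"az":0,"x":0.024,"y":0.001,"z":0.02,"jaw":0.087},{"ax":0,"ay":0,"az":0,"x":0.026,"y":0,"z":0.03,"jaw":0.087},{"ax":0,"ay":0,"az":0,"x":0.02,"y":0,"z":0.025,"jaw":0.087},{"ax":0,"ay":0,"az":0,"x":0.005,"y":0,"z":0.01,"jaw":0.087},{"ax":0,"ay":0,"az":0,"x":0,"y":0,"z":0,"jaw":0.087}]';  python3 -c "
from h import *
go(.466,-.081,.027,90,1)"
```

```text
time: 8.48
tcp_pos: [0.4732, -0.0835, 0.0585]
ee_rot: [0.715, 0.699, 0.0, 0.003]
contact_force: [-0.8, 0.1, 0.2]
grip_width: 0.0867
t 8.48 tcp [ 0.4732 -0.0835  0.0585] yaw 88.7 w 0.0867 F [-0.8  0.1  0.2] tilt 0.38
level: ax 0.29 ay 0.25
rows 1 az/row -1.34 az tot -1.3 total tool shift [ 0.0024 -0.0074  0.0315]
  x 0.0023 y -0.0073 z 0.0315
```

```bash
python3 -m inch '[{"ax":0.3,"ay":0.2,"az":-1,"x":0.002,"y":-0.007,"z":0,"jaw":0.087},{"ax":0,"ay":0,"az":0,"x":0,"y":0,"z":0.015,"jaw":0.087},{"ax":0,"ay":0,"az":0,"x":0,"y":0,"z":0.013,"jaw":0.087},{"ax":0,"ay":0,"az":0,"x":0,"y":0,"z":0,"jaw":0.087}]' 20;  python3 -c "
from h import *
go(.466,-.081,.027,90,1)"
```

```text
time: 8.82
tcp_pos: [0.4663, -0.087, 0.0312]
ee_rot: [0.711, 0.704, -0.001, 0.001]
contact_force: [-0.4, -0.4, -0.2]
grip_width: 0.0869
t 8.82 tcp [ 0.4663 -0.087   0.0312] yaw 89.4 w 0.0869 F [-0.4 -0.4 -0.2] tilt 0.16
level: ax 0.01 ay 0.16
rows 1 az/row -0.58 az tot -0.6 total tool shift [ 0.006  -0.0004  0.0042]
  x 0.0060 y -0.0004 z 0.0042
```

```bash
python3 -m inch '[{"ax":0,"ay":0,"az":0,"x":0.006,"y":0,"z":0.004,"jaw":0.08},{"ax":0,"ay":0,"az":0,"x":0,"y":0,"z":0,"jaw":0.07},{"ax":0,"ay":0,"az":0,"x":0,"y":0,"z":0,"jaw":0.05},{"ax":0,"ay":0,"az":0,"x":0,"y":0,"z":0,"jaw":0.045},{"ax":0,"ay":0,"az":0,"x":0,"y":0,"z":0,"jaw":0.045},{"ax":0,"ay":0,"az":0,"x":0,"y":0,"z":0,"jaw":0.045}]' 20;  python3 -c "
from h import *
go(.466,-.081,.027,90,1)"
```

```text
time: 9.32
tcp_pos: [0.4679, -0.0844, 0.0307]
ee_rot: [0.712, 0.702, -0.0, 0.003]
contact_force: [-1.2, -0.4, -1.1]
grip_width: 0.0551
t 9.32 tcp [ 0.4679 -0.0844  0.0307] yaw 89.1 w 0.0551 F [-1.2 -0.4 -1.1] tilt 0.38
level: ax 0.26 ay 0.28
rows 1 az/row -0.85 az tot -0.9 total tool shift [ 0.0034 -0.002   0.0037]
  x 0.0034 y -0.0019 z 0.0037
```

```bash
python3 -m inch '[{"ax":0.2,"ay":0.3,"az":0,"x":0,"y":0,"z":-0.02,"jaw":0.045},{"ax":0,"ay":0,"az":0,"x":0,"y":0,"z":-0.03,"jaw":0.045},{"ax":0,"ay":0,"az":0,"x":0.02,"y":0,"z":-0.02,"jaw":0.045},{"ax":0,"ay":0,"az":0,"x":0.035,"y":0,"z":0,"jaw":0.045},{"ax":0,"ay":0,"az":0,"x":0.035,"y":0,"z":0,"jaw":0.045},{"ax":0,"ay":0,"az":0,"x":0.035,"y":0,"z":0,"jaw":0.045},{"ax":0,"ay":0,"az":0,"x":0.035,"y":0,"z":0,"jaw":0.045},{"ax":0,"ay":0,"az":0,"x":0.035,"y":0,"z":0,"jaw":0.045},{"ax":0,"ay":0,"az":0,"x":0.035,"y":0,"z":0,"jaw":0.045},{"ax":0,"ay":0,"az":0,"x":0.035,"y":0,"z":0,"jaw":0.045},{"ax":0,"ay":0,"az":0,"x":0.035,"y":0,"z":0,"jaw":0.045},{"ax":0,"ay":0,"az":0,"x":0.02,"y":0,"z":0,"jaw":0.045}]';  python3 -c "
from h import *
go(.4635,.314,.1,90)"
```

```text
time: 10.32
tcp_pos: [0.4756, 0.2423, 0.1066]
ee_rot: [0.718, 0.696, 0.001, 0.002]
contact_force: [0.6, -0.7, -0.3]
grip_width: 0.055
t 10.32 tcp [0.4756 0.2423 0.1066] yaw 88.3 w 0.055 F [ 0.6 -0.7 -0.3] tilt 0.28
level: ax 0.27 ay 0.05
rows 2 az/row -0.87 az tot -1.7 total tool shift [ 0.0713 -0.0143  0.0064]
  x 0.0356 y -0.0071 z 0.0033
  x 0.0357 y -0.0066 z 0.0033
```

```bash
python3 -m inch '[{"ax":0.3,"ay":0,"az":-1,"x":0.03,"y":-0.007,"z":0.01,"jaw":0.045},{"ax":0,"ay":0,"az":-0.5,"x":0.028,"y":-0.005,"z":0.01,"jaw":0.045},{"ax":0,"ay":0,"az":0,"x":0.01,"y":-0.001,"z":0.01,"jaw":0.045},{"ax":0,"ay":0,"az":0,"x":0,"y":0,"z":0,"jaw":0.045},{"ax":0,"ay":0,"az":0,"x":0,"y":0,"z":0,"jaw":0.045}]';  python3 - <<'E'
from h import *
st=bot.state();p,d=bot.grab_frame("wrist");K,T=cam("wrist",st)
a=ortho(p,K,T,.47,.31,.004,.18,.2,2,"w5a");ortho(p,K,T,.47,.31,.024+st["tcp_pos"][2]-.0307,.18,.2,2,"w5b")
cv2.imwrite("pics/w5.png",np.hstack([cv2.imread("pics/w5a.png"),cv2.imread("pics/w5b.png")]))
go(.4635,.314,.0357,90)
E
```

```text
time: 10.73
tcp_pos: [0.462, 0.3218, 0.0771]
ee_rot: [0.705, 0.709, 0.002, -0.001]
contact_force: [0.7, -0.6, -1.0]
grip_width: 0.0552
t 10.78 tcp [0.462  0.3213 0.0771] yaw 90.3 w 0.055 F [-0.9  0.9 -1.4] tilt 0.26
level: ax 0.07 ay -0.25
rows 2 az/row 0.15 az tot 0.3 total tool shift [-0.0075  0.0014  0.0414]
  x -0.0036 y 0.0007 z 0.0207
  x -0.0036 y 0.0008 z 0.0207
```

View pics/w5.png

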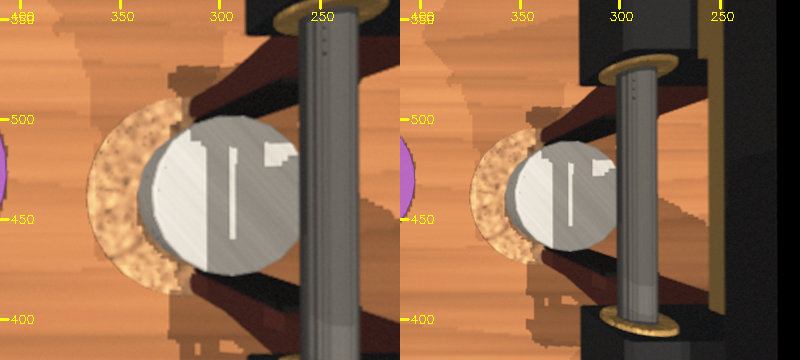

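```bash
python3 -m inch '[{"ax":0,"ay":-0.2,"az":0,"x":-0.008,"y":0,"z":0.014,"jaw":0.045},{"ax":0,"ay":0,"az":0,"x":0,"y":0,"z":0.014,"jaw":0.045},{"ax":0,"ay":0,"az":0,"x":0,"y":0,"z":0.008,"jaw":0.045},{"ax":0,"ay":0,"az":0,"x":0,"y":0,"z":0,"jaw":0.045}]';  python3 -c "
from h import *
go(.463,.3135,.0357,90,1)"
```

```text
time: 11.12
tcp_pos: [0.4651, 0.3086, 0.0415]
ee_rot: [0.708, 0.707, 0.002, 0.002]
contact_force: [-1.0, -0.2, -0.7]
grip_width: 0.0551
t 11.12 tcp [0.4651 0.3086 0.0415] yaw 89.9 w 0.0551 F [-1.  -0.2 -0.7] tilt 0.28
level: ax 0.28 ay 0.03
rows 1 az/row -0.07 az tot -0.1 total tool shift [ 0.0049 -0.0021  0.0058]
  x 0.0049 y -0.0021 z 0.0058
```

```bash
python3 -m inch '[{"ax":0.2,"ay":0,"az":0,"x":0.006,"y":-0.002,"z":0.001,"jaw":0.045},{"ax":0,"ay":0,"az":0,"x":0,"y":0,"z":0.004,"jaw":0.045},{"ax":0,"ay":0,"az":0,"x":0,"y":0,"z":0.001,"jaw":0.045},{"ax":0,"ay":0,"az":0,"x":0,"y":0,"z":0.0,"jaw":0.045}]';  python3 -c "
from h import *
go(.463,.3135,.0357,90,1)"
```

```text
time: 11.45
tcp_pos: [0.4639, 0.3144, 0.0356]
ee_rot: [0.708, 0.706, 0.0, 0.001]
contact_force: [-0.0, 0.1, -0.6]
grip_width: 0.0552
t 11.45 tcp [0.4639 0.3144 0.0356] yaw 89.8 w 0.0552 F [-0.   0.1 -0.6] tilt 0.09
level: ax 0.09 ay 0.03
rows 1 az/row -0.21 az tot -0.2 total tool shift [-0.0009 -0.0009 -0.0001]
  x -0.0009 y -0.0009 z -0.0001
```

Release and go up, heading to the whistle.

```bash
python3 -m inch '[{"ax":0,"ay":0,"az":0,"x":0,"y":0,"z":0,"jaw":0.058},{"ax":0,"ay":0,"az":0,"x":0,"y":0,"z":0,"jaw":0.068},{"ax":0,"ay":0,"az":0,"x":0,"y":0,"z":0,"jaw":0.08},{"ax":0,"ay":0,"az":0,"x":0,"y":0,"z":0,"jaw":0.08},{"ax":0,"ay":0,"az":0,"x":0,"y":0,"z":-0.01,"jaw":0.08},{"ax":0,"ay":0,"az":0,"x":0,"y":0,"z":-0.025,"jaw":0.08},{"ax":0,"ay":0,"az":0,"x":0,"y":0,"z":-0.03,"jaw":0.07},{"ax":0,"ay":0,"az":0,"x":0,"y":0,"z":-0.03,"jaw":0.06}]';  python3 -c "
from h import *
go(.485,.087,.12,49)"
```

```text
time: 12.12
tcp_pos: [0.4606, 0.3128, 0.1307]
ee_rot: [0.708, 0.707, -0.005, -0.001]
contact_force: [0.5, 0.8, -0.6]
grip_width: 0.0702
t 12.12 tcp [0.4606 0.3128 0.1307] yaw 89.9 w 0.0702 F [ 0.5  0.8 -0.6] tilt 0.53
level: ax -0.41 ay 0.33
rows 6 az/row 6.82 az tot 40.9 total tool shift [-0.2257  0.0249  0.0118]
  x -0.0376 y 0.0041 z 0.0018
  x -0.0356 y 0.0129 z 0.0018
  x -0.0315 y 0.0209 z 0.0018
```

```bash
python3 -m inch '[{"ax":-0.4,"ay":0.3,"az":6,"x":-0.033,"y":0.003,"z":0,"jaw":0.06},{"ax":0,"ay":0,"az":6.5,"x":-0.033,"y":0.007,"z":0.001,"jaw":0.06},{"ax":0,"ay":0,"az":6.5,"x":-0.032,"y":0.011,"z":0.001,"jaw":0.06},{"ax":0,"ay":0,"az":6.5,"x":-0.03,"y":0.015,"z":0.001,"jaw":0.05},{"ax":0,"ay":0,"az":6.5,"x":-0.028,"y":0.019,"z":0.001,"jaw":0.05},{"ax":0,"ay":0,"az":6.5,"x":-0.025,"y":0.022,"z":0.001,"jaw":0.05},{"ax":0,"ay":0,"az":1.5,"x":-0.012,"y":0.012,"z":0.001,"jaw":0.05},{"ax":0,"ay":0,"az":0,"x":0,"y":0,"z":0,"jaw":0.05},{"ax":0,"ay":0,"az":0,"x":0,"y":0,"z":0,"jaw":0.05}]';  python3 - <<'E'
from h import *
st=bot.state();p,d=bot.grab_frame("wrist");K,T=cam("wrist",st)
np.savez("pics/w6.npz",p=p,K=K,T=T)
ortho(p,K,T,.49,.085,.018,.16,.2,4,"w6")
go(.4835,.0875,.06,49)
E
```

```text
time: 12.87
tcp_pos: [0.4911, 0.0944, 0.1397]
ee_rot: [0.913, 0.408, 0.012, -0.002]
contact_force: [-0.3, 0.6, -0.2]
grip_width: 0.0498
t 12.92 tcp [0.4911 0.0948 0.1397] yaw 48.3 w 0.0499 F [ 0.2 -0.8  0.5] tilt 1.44
level: ax 0.39 ay -1.39
rows 3 az/row -0.24 az tot -0.7 total tool shift [-0.0124 -0.0014  0.0794]
  x -0.0035 y -0.0003 z 0.0266
  x -0.0035 y -0.0003 z 0.0266
  x -0.0035 y -0.0003 z 0.0266
```

View pics/w6.png

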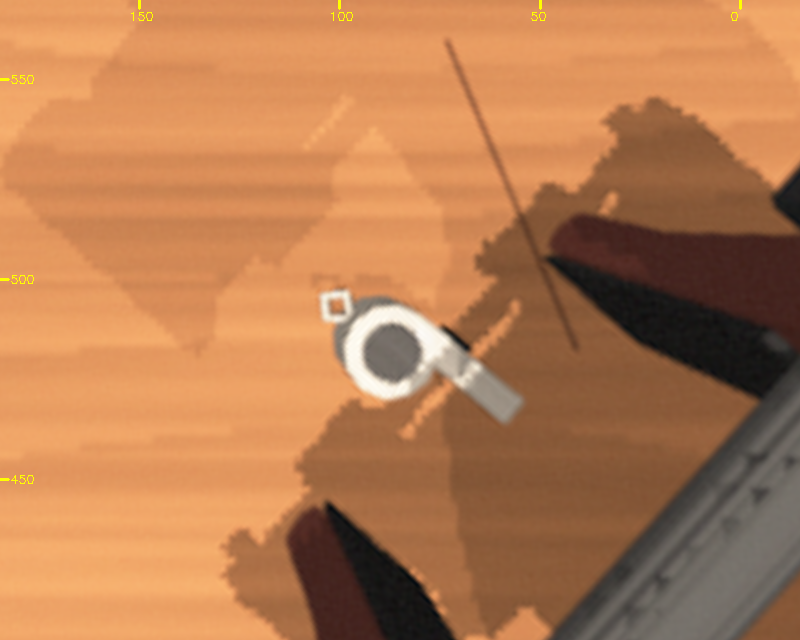

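```bash
python3 -m inch '[{"ax":0.4,"ay":-1.4,"az":-1,"x":-0.013,"y":-0.001,"z":0.015,"jaw":0.05},{"ax":0,"ay":0,"az":0,"x":0,"y":0,"z":0.025,"jaw":0.05},{"ax":0,"ay":0,"az":0,"x":0,"y":0,"z":0.025,"jaw":0.05},{"ax":0,"ay":0,"az":0,"x":0,"y":0,"z":0.01,"jaw":0.05},{"ax":0,"ay":0,"az":0,"x":0,"y":0,"z":0,"jaw":0.05}]';  python3 -c "
from h import *
go(.4825,.0873,.026,49.5,1)"
```

```text
time: 13.33
tcp_pos: [0.4801, 0.0925, 0.0613]
ee_rot: [0.905, 0.426, -0.0, -0.001]
contact_force: [-0.0, -0.1, -0.7]
grip_width: 0.0495
t 13.33 tcp [0.4801 0.0925 0.0613] yaw 50.4 w 0.0495 F [-0.  -0.1 -0.7] tilt 0.11
level: ax -0.11 ay 0.0
rows 1 az/row 0.9 az tot 0.9 total tool shift [-0.0025  0.0052  0.0353]
  x -0.0025 y 0.0052 z 0.0353
```

```bash
python3 -m inch '[{"ax":0,"ay":0,"az":1,"x":-0.003,"y":0.005,"z":0.003,"jaw":0.05},{"ax":0,"ay":0,"az":0,"x":0,"y":0,"z":0.014,"jaw":0.05},{"ax":0,"ay":0,"az":0,"x":0,"y":0,"z":0.014,"jaw":0.05},{"ax":0,"ay":0,"az":0,"x":0,"y":0,"z":0.003,"jaw":0.05},{"ax":0,"ay":0,"az":0,"x":0,"y":0,"z":0,"jaw":0.05}]' 12;  python3 -c "
from h import *
go(.4825,.0873,.026,49.5,1)"
```

```text
time: 13.75
tcp_pos: [0.4827, 0.0892, 0.0275]
ee_rot: [0.908, 0.42, -0.0, -0.001]
contact_force: [0.8, 0.8, 0.0]
grip_width: 0.0496
t 13.75 tcp [0.4827 0.0892 0.0275] yaw 49.6 w 0.0496 F [0.8 0.8 0. ] tilt 0.13
level: ax -0.13 ay -0.03
rows 1 az/row 0.11 az tot 0.1 total tool shift [-0.0016  0.0011  0.0015]
  x -0.0016 y 0.0011 z 0.0015
```

```bash
python3 -m inch '[{"ax":0,"ay":0,"az":0,"x":-0.002,"y":0.001,"z":0.002,"jaw":0.04},{"ax":0,"ay":0,"az":0,"x":0,"y":0,"z":0,"jaw":0.03},{"ax":0,"ay":0,"az":0,"x":0,"y":0,"z":0,"jaw":0.018},{"ax":0,"ay":0,"az":0,"x":0,"y":0,"z":0,"jaw":0.016},{"ax":0,"ay":0,"az":0,"x":0,"y":0,"z":0,"jaw":0.016},{"ax":0,"ay":0,"az":0,"x":0,"y":0,"z":0,"jaw":0.016}]' 12;  python3 -m inch '[{"ax":0,"ay":0,"az":0,"x":0,"y":0,"z":0,"jaw":0.016},{"ax":0,"ay":0,"az":0,"x":0,"y":0,"z":-0.03,"jaw":0.016},{"ax":0,"ay":0,"az":0,"x":0,"y":0,"z":-0.035,"jaw":0.016},{"ax":0,"ay":0,"az":0,"x":0,"y":0,"z":-0.035,"jaw":0.016}]'; python3 -c "
from h import *
go(.46,.31,.13,49.5)"
```

```text
time: 14.25
tcp_pos: [0.4844, 0.087, 0.0289]
ee_rot: [0.908, 0.419, 0.002, -0.0]
contact_force: [0.7, 0.4, -0.2]
grip_width: 0.0238
time: 14.58
tcp_pos: [0.4789, 0.0858, 0.1255]
ee_rot: [0.908, 0.42, -0.005, -0.003]
contact_force: [1.9, -0.3, -0.4]
grip_width: 0.0235
t 14.58 tcp [0.4789 0.0858 0.1255] yaw 49.7 w 0.0235 F [ 1.9 -0.3 -0.4] tilt 0.66
level: ax -0.51 ay 0.41
rows 6 az/row 0.03 az tot 0.2 total tool shift [ 0.1586 -0.1596 -0.0042]
  x 0.0264 y -0.0266 z -0.0008
  x 0.0264 y -0.0266 z -0.0008
  x 0.0264 y -0.0266 z -0.0008
```

```bash
python3 -m inch '[{"ax":-0.5,"ay":0.4,"az":0,"x":0.027,"y":-0.025,"z":0,"jaw":0.016},{"ax":0,"ay":0,"az":0,"x":0.027,"y":-0.025,"z":0,"jaw":0.016},{"ax":0,"ay":0,"az":0,"x":0.027,"y":-0.025,"z":0,"jaw":0.016},{"ax":0,"ay":0,"az":0,"x":0.027,"y":-0.025,"z":0,"jaw":0.016},{"ax":0,"ay":0,"az":0,"x":0.027,"y":-0.025,"z":0.002,"jaw":0.016},{"ax":0,"ay":0,"az":0,"x":0.027,"y":-0.025,"z":0.004,"jaw":0.016},{"ax":0,"ay":0,"az":0,"x":0.012,"y":-0.012,"z":0.006,"jaw":0.016},{"ax":0,"ay":0,"az":0,"x":0,"y":0,"z":0,"jaw":0.016},{"ax":0,"ay":0,"az":0,"x":0,"y":0,"z":0,"jaw":0.016}]'; python3 -c "
from h import *
go(.471,.3257,.08,49.5)"
```

```text
time: 15.33
tcp_pos: [0.4752, 0.3314, 0.1227]
ee_rot: [0.91, 0.414, 0.008, 0.001]
contact_force: [-0.2, -0.1, -0.3]
grip_width: 0.024
t 15.33 tcp [0.4752 0.3314 0.1227] yaw 48.9 w 0.024 F [-0.2 -0.1 -0.3] tilt 0.94
level: ax 0.52 ay -0.78
rows 2 az/row -0.28 az tot -0.6 total tool shift [-0.0077  0.0002  0.0426]
  x -0.0035 y 0.0003 z 0.0213
  x -0.0036 y 0.0003 z 0.0213
```

```bash
python3 -m inch '[{"ax":0.5,"ay":-0.8,"az":-0.5,"x":-0.008,"y":0,"z":0.015,"jaw":0.016},{"ax":0,"ay":0,"az":0,"x":0,"y":0,"z":0.015,"jaw":0.016},{"ax":0,"ay":0,"az":0,"x":0,"y":0,"z":0.012,"jaw":0.016},{"ax":0,"ay":0,"az":0,"x":0,"y":0,"z":0,"jaw":0.016},{"ax":0,"ay":0,"az":0,"x":0,"y":0,"z":0,"jaw":0.016}]';  python3 - <<'E'
from h import *
st=bot.state();p,d=bot.grab_frame("wrist");K,T=cam("wrist",st)
np.savez("pics/w7.npz",p=p,K=K,T=T)
ortho(p,K,T,.47,.31,.028,.15,.2,4,"w7")
go(.471,.3257,.058,49.5)
E
```

```text
time: 15.75
tcp_pos: [0.4704, 0.3161, 0.0765]
ee_rot: [0.909, 0.416, -0.003, 0.002]
contact_force: [0.1, -0.3, 0.1]
grip_width: 0.0236
t 15.8 tcp [0.4704 0.3156 0.0764] yaw 49.1 w 0.0238 F [-0.8 -1.3 -1. ] tilt 0.49
level: ax 0.11 ay 0.48
rows 1 az/row -0.39 az tot -0.4 total tool shift [ 0.0082 -0.0061  0.0183]
  x 0.0080 y -0.0061 z 0.0184
```

View pics/w7.png

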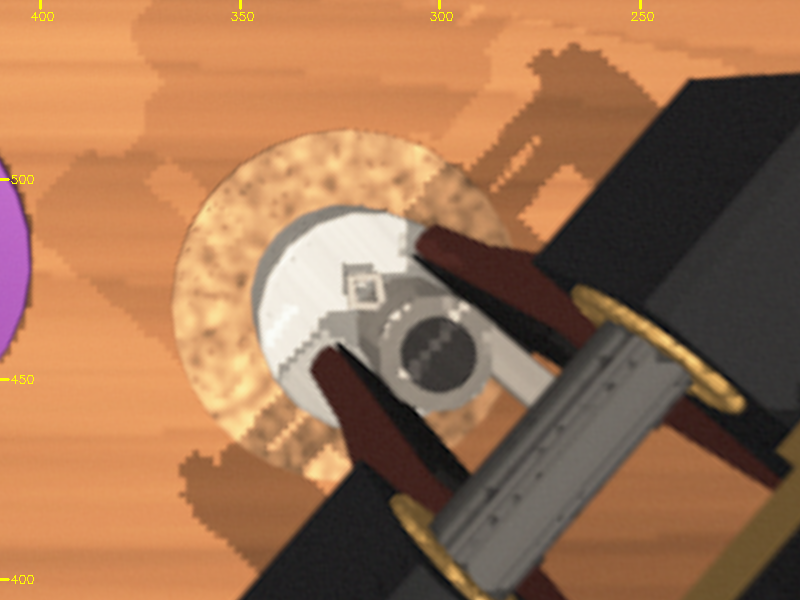

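```bash
python3 -m inch '[{"ax":0,"ay":0.5,"az":-0.4,"x":0.01,"y":-0.006,"z":0.002,"jaw":0.016},{"ax":0,"ay":0,"az":0,"x":0,"y":0,"z":0.006,"jaw":0.016},{"ax":0,"ay":0,"az":0,"x":0,"y":0,"z":0.003,"jaw":0.016},{"ax":0,"ay":0,"az":0,"x":0,"y":0,"z":0,"jaw":0.016}]';  python3 -c "
from h import *
go(.472,.326,.058,49.5)"
```

```text
time: 16.13
tcp_pos: [0.4741, 0.3278, 0.0658]
ee_rot: [0.908, 0.418, 0.002, 0.0]
contact_force: [0.2, 0.2, -0.7]
grip_width: 0.0235
t 16.13 tcp [0.4741 0.3278 0.0658] yaw 49.4 w 0.0235 F [ 0.2  0.2 -0.7] tilt 0.27
level: ax 0.16 ay -0.22
rows 1 az/row -0.06 az tot -0.1 total tool shift [-0.0027 -0.0004  0.0078]
  x -0.0027 y -0.0004 z 0.0078
```

```bash
python3 -m inch '[{"ax":0.1,"ay":-0.2,"az":0,"x":-0.002,"y":0,"z":0.003,"jaw":0.016},{"ax":0,"ay":0,"az":0,"x":0,"y":0,"z":0.003,"jaw":0.016},{"ax":0,"ay":0,"az":0,"x":0,"y":0,"z":0.002,"jaw":0.016},{"ax":0,"ay":0,"az":0,"x":0,"y":0,"z":0,"jaw":0.016}]';  python3 -c "
from h import *
go(.472,.326,.058,49.5)"
```

```text
time: 16.47
tcp_pos: [0.4727, 0.3266, 0.0573]
ee_rot: [0.908, 0.419, 0.0, 0.0]
contact_force: [0.9, 0.3, -0.1]
grip_width: 0.0239
t 16.47 tcp [0.4727 0.3266 0.0573] yaw 49.5 w 0.0239 F [ 0.9  0.3 -0.1] tilt 0.06
level: ax 0.06 ay -0.03
rows 1 az/row -0.02 az tot -0.0 total tool shift [-0.0009 -0.0001 -0.0007]
  x -0.0009 y -0.0001 z -0.0007
```

```bash
python3 -m inch '[{"ax":0,"ay":0,"az":0,"x":0,"y":0,"z":0,"jaw":0.026},{"ax":0,"ay":0,"az":0,"x":0,"y":0,"z":0,"jaw":0.034},{"ax":0,"ay":0,"az":0,"x":0,"y":0,"z":0,"jaw":0.045},{"ax":0,"ay":0,"az":0,"x":0,"y":0,"z":0,"jaw":0.045},{"ax":0,"ay":0,"az":0,"x":0,"y":0,"z":-0.015,"jaw":0.045},{"ax":0,"ay":0,"az":0,"x":0,"y":0,"z":-0.03,"jaw":0.045},{"ax":0,"ay":0,"az":0,"x":0,"y":0,"z":-0.04,"jaw":0.045},{"ax":0,"ay":0,"az":0,"x":0,"y":0,"z":-0.02,"jaw":0.045}]';  python3 -c "
from h import *
go(.648,.266,.12,92)
f=np.load('pics/scene0.npz');d=f['d'];K,T=cam('scene')
for r,c in [(216,379),(222,378),(230,376),(235,375)]:
    q=T[:3,:3]@(np.diag([1,-1,-1])@np.linalg.inv(K)@np.array([c,r,1]))*d[r,c]+T[:3,3];print(q.round(3))
"
```

```text
time: 17.13
tcp_pos: [0.4696, 0.3245, 0.1608]
ee_rot: [0.908, 0.419, -0.005, 0.001]
contact_force: [0.6, 0.4, 0.4]
grip_width: 0.0451
t 17.13 tcp [0.4696 0.3245 0.1608] yaw 49.5 w 0.0451 F [0.6 0.4 0.4] tilt 0.61
level: ax -0.12 ay 0.59
rows 7 az/row -6.07 az tot -42.5 total tool shift [0.0717 0.1738 0.0397]
  x 0.0102 y 0.0248 z 0.0058
  x 0.0047 y 0.0264 z 0.0058
  x -0.0009 y 0.0268 z 0.0058
  x -0.0065 y 0.0260 z 0.0058
[0.648 0.387 0.09 ]
[0.658 0.385 0.078]
[0.656 0.388 0.039]
[0.661 0.388 0.023]
```

```bash
python3 -m inch '[{"ax":0,"ay":0.6,"az":-6,"x":0.01,"y":0.025,"z":0,"jaw":0.045},{"ax":0,"ay":0,"az":-6.5,"x":0.008,"y":0.025,"z":0,"jaw":0.045},{"ax":0,"ay":0,"az":-6.5,"x":0.005,"y":0.026,"z":0,"jaw":0.045},{"ax":0,"ay":0,"az":-6.5,"x":0.002,"y":0.026,"z":0.005,"jaw":0.045},{"ax":0,"ay":0,"az":-6.5,"x":-0.001,"y":0.026,"z":0.005,"jaw":0.045},{"ax":0,"ay":0,"az":-6,"x":-0.004,"y":0.026,"z":0.008,"jaw":0.045},{"ax":0,"ay":0,"az":-4,"x":-0.006,"y":0.02,"z":0.01,"jaw":0.045},{"ax":0,"ay":0,"az":0,"x":0,"y":0,"z":0.01,"jaw":0.045},{"ax":0,"ay":0,"az":0,"x":0,"y":0,"z":0,"jaw":0.045}]';  python3 -c "
from h import *
go(.648,.2655,.06,92)"
```

```text
time: 17.88
tcp_pos: [0.6518, 0.2741, 0.1327]
ee_rot: [0.684, 0.73, 0.008, 0.002]
contact_force: [-0.8, -0.0, -0.2]
grip_width: 0.045
t 17.88 tcp [0.6518 0.2741 0.1327] yaw 93.7 w 0.045 F [-0.8 -0.  -0.2] tilt 0.98
level: ax 0.83 ay -0.53
rows 2 az/row 0.86 az tot 1.7 total tool shift [-0.009  -0.0054  0.0725]
  x -0.0042 y -0.0022 z 0.0363
  x -0.0042 y -0.0021 z 0.0363
```

```bash
python3 -m inch '[{"ax":0.8,"ay":-0.5,"az":1.7,"x":-0.009,"y":-0.004,"z":0.015,"jaw":0.045},{"ax":0,"ay":0,"az":0,"x":0,"y":0,"z":0.025,"jaw":0.045},{"ax":0,"ay":0,"az":0,"x":0,"y":0,"z":0.025,"jaw":0.045},{"ax":0,"ay":0,"az":0,"x":0,"y":0,"z":0.008,"jaw":0.045},{"ax":0,"ay":0,"az":0,"x":0,"y":0,"z":0,"jaw":0.045}]' 15;  python3 -c "
from h import *
go(.648,.2655,.0245,92,1)"
```

```text
time: 18.3
tcp_pos: [0.6439, 0.2653, 0.0568]
ee_rot: [0.698, 0.716, -0.001, -0.001]
contact_force: [0.7, -0.1, 0.3]
grip_width: 0.0451
t 18.3 tcp [0.6439 0.2653 0.0568] yaw 91.5 w 0.0451 F [ 0.7 -0.1  0.3] tilt 0.19
level: ax -0.18 ay 0.06
rows 1 az/row -0.51 az tot -0.5 total tool shift [0.0002 0.0042 0.0323]
  x 0.0001 y 0.0041 z 0.0323
```

```bash
python3 -m inch '[{"ax":-0.1,"ay":0,"az":-0.5,"x":0,"y":0.004,"z":0.005,"jaw":0.045},{"ax":0,"ay":0,"az":0,"x":0,"y":0,"z":0.012,"jaw":0.045},{"ax":0,"ay":0,"az":0,"x":0,"y":0,"z":0.01,"jaw":0.045},{"ax":0,"ay":0,"az":0,"x":0,"y":0,"z":0.003,"jaw":0.045},{"ax":0,"ay":0,"az":0,"x":0,"y":0,"z":0,"jaw":0.045}]' 15;  python3 -c "
from h import *
go(.648,.2655,.0245,92,1)"
```

```text
time: 18.72
tcp_pos: [0.6478, 0.2675, 0.0274]
ee_rot: [0.694, 0.72, 0.001, 0.0]
contact_force: [-0.3, -0.0, 0.8]
grip_width: 0.0453
t 18.72 tcp [0.6478 0.2675 0.0274] yaw 92.0 w 0.0453 F [-0.3 -0.   0.8] tilt 0.08
level: ax 0.08 ay -0.01
rows 1 az/row 0.04 az tot 0.0 total tool shift [-0.002   0.0001  0.0029]
  x -0.0020 y 0.0001 z 0.0029
```

```bash
python3 -m inch '[{"ax":0,"ay":0,"az":0,"x":-0.002,"y":0,"z":0.003,"jaw":0.035},{"ax":0,"ay":0,"az":0,"x":0,"y":0,"z":0,"jaw":0.025},{"ax":0,"ay":0,"az":0,"x":0,"y":0,"z":0,"jaw":0.015},{"ax":0,"ay":0,"az":0,"x":0,"y":0,"z":0,"jaw":0.004},{"ax":0,"ay":0,"az":0,"x":0,"y":0,"z":0,"jaw":0.004},{"ax":0,"ay":0,"az":0,"x":0,"y":0,"z":0,"jaw":0.004},{"ax":0,"ay":0,"az":0,"x":0,"y":0,"z":0,"jaw":0.004}]' 15;  python3 -c "
from h import *
go(.648,.2655,.0245,92,1)"
```

```text
time: 19.3
tcp_pos: [0.6491, 0.2657, 0.026]
ee_rot: [0.695, 0.719, 0.002, 0.001]
contact_force: [-0.2, 0.3, -0.4]
grip_width: 0.0097
t 19.3 tcp [0.6491 0.2657 0.026 ] yaw 92.0 w 0.0097 F [-0.2  0.3 -0.4] tilt 0.24
level: ax 0.23 ay -0.08
rows 1 az/row -0.0 az tot -0.0 total tool shift [-0.0001 -0.0011  0.0015]
  x -0.0001 y -0.0011 z 0.0015
```

```bash
python3 -m inch '[{"ax":0.2,"ay":0,"az":0,"x":0,"y":0,"z":-0.02,"jaw":0.004},{"ax":0,"ay":0,"az":0,"x":0,"y":0,"z":-0.03,"jaw":0.004},{"ax":0,"ay":0,"az":3,"x":0,"y":0,"z":-0.03,"jaw":0.004},{"ax":0,"ay":0,"az":7,"x":0,"y":0,"z":0,"jaw":0.004}]';  python3 -c "
from h import *
go(.638,.083,.11,-3.3)"
```

```text
time: 19.63
tcp_pos: [0.6474, 0.2648, 0.1063]
ee_rot: [0.755, 0.655, -0.002, -0.002]
contact_force: [0.7, 0.8, -0.4]
grip_width: 0.0099
t 19.63 tcp [0.6474 0.2648 0.1063] yaw 81.9 w 0.0099 F [ 0.7  0.8 -0.4] tilt 0.31
level: ax -0.31 ay 0.05
rows 13 az/row 6.55 az tot 85.2 total tool shift [-0.1813  0.0163 -0.0036]
  x -0.0139 y 0.0013 z -0.0003
  x -0.0120 y 0.0073 z -0.0003
  x -0.0075 y 0.0118 z -0.0003
  x -0.0015 y 0.0139 z -0.0003
```

```bash
python3 -m inch '[{"ax":-0.3,"ay":0,"az":6.8,"x":-0.014,"y":0.001,"z":0,"jaw":0.004},{"ax":0,"ay":0,"az":6.8,"x":-0.014,"y":0.003,"z":0,"jaw":0.004},{"ax":0,"ay":0,"az":6.8,"x":-0.014,"y":0.004,"z":0,"jaw":0.004},{"ax":0,"ay":0,"az":6.8,"x":-0.013,"y":0.006,"z":0,"jaw":0.004},{"ax":0,"ay":0,"az":6.8,"x":-0.012,"y":0.007,"z":0,"jaw":0.004},{"ax":0,"ay":0,"az":6.8,"x":-0.011,"y":0.009,"z":0,"jaw":0.004},{"ax":0,"ay":0,"az":6.8,"x":-0.01,"y":0.01,"z":0,"jaw":0.004},{"ax":0,"ay":0,"az":6.8,"x":-0.008,"y":0.011,"z":0,"jaw":0.004},{"ax":0,"ay":0,"az":6.8,"x":-0.007,"y":0.012,"z":0,"jaw":0.004},{"ax":0,"ay":0,"az":6.8,"x":-0.005,"y":0.013,"z":0,"jaw":0.004},{"ax":0,"ay":0,"az":6.8,"x":-0.003,"y":0.013,"z":0,"jaw":0.004},{"ax":0,"ay":0,"az":6.8,"x":-0.002,"y":0.014,"z":0,"jaw":0.004}]';  python3 -c "
from h import *
go(.638,.083,.08,-3.3,2)"
```

```text
time: 20.63
tcp_pos: [0.6337, 0.0975, 0.1114]
ee_rot: [1.0, -0.03, 0.004, -0.004]
contact_force: [-0.5, 0.4, -0.0]
grip_width: 0.0093
t 20.63 tcp [0.6337 0.0975 0.1114] yaw -3.4 w 0.0093 F [-0.5  0.4 -0. ] tilt 0.62
level: ax -0.48 ay -0.4
rows 2 az/row -0.07 az tot -0.1 total tool shift [0.0049 0.0145 0.0314]
  x 0.0026 y 0.0071 z 0.0157
  x 0.0026 y 0.0071 z 0.0157
```

```bash
python3 -m inch '[{"ax":-0.5,"ay":-0.4,"az":0,"x":0.003,"y":0.008,"z":0.015,"jaw":0.004},{"ax":0,"ay":0,"az":0,"x":0.002,"y":0.006,"z":0.02,"jaw":0.004},{"ax":0,"ay":0,"az":0,"x":0,"y":0,"z":0.02,"jaw":0.004},{"ax":0,"ay":0,"az":0,"x":0,"y":0,"z":0,"jaw":0.004},{"ax":0,"ay":0,"az":0,"x":0,"y":0,"z":0,"jaw":0.004}]';  python3 -c "
from h import *
go(.638,.083,.035,-3.3,2)"
```

```text
time: 21.05
tcp_pos: [0.6394, 0.079, 0.0532]
ee_rot: [1.0, -0.028, 0.001, 0.002]
contact_force: [-0.6, 0.0, -0.4]
grip_width: 0.0098
t 21.05 tcp [0.6394 0.079  0.0532] yaw -3.2 w 0.0098 F [-0.6  0.  -0.4] tilt 0.23
level: ax 0.22 ay -0.07
rows 2 az/row 0.07 az tot 0.1 total tool shift [-0.0016 -0.0039  0.0182]
  x -0.0008 y -0.0019 z 0.0091
  x -0.0008 y -0.0019 z 0.0091
```

```bash
python3 -m inch '[{"ax":0.2,"ay":0,"az":0,"x":-0.001,"y":-0.004,"z":0.006,"jaw":0.004},{"ax":0,"ay":0,"az":0,"x":0,"y":0,"z":0.007,"jaw":0.004},{"ax":0,"ay":0,"az":0,"x":0,"y":0,"z":0.003,"jaw":0.004},{"ax":0,"ay":0,"az":0,"x":0,"y":0,"z":0,"jaw":0.004}]';  python3 -c "
from h import *
go(.638,.083,.035,-3.3,2)"
```

```text
time: 21.38
tcp_pos: [0.6392, 0.086, 0.0367]
ee_rot: [1.0, -0.024, 0.001, -0.001]
contact_force: [0.8, -0.1, 0.3]
grip_width: 0.0101
t 21.38 tcp [0.6392 0.086  0.0367] yaw -2.8 w 0.0101 F [ 0.8 -0.1  0.3] tilt 0.15
level: ax -0.09 ay -0.11
rows 2 az/row 0.26 az tot 0.5 total tool shift [-0.0011  0.003   0.0017]
  x -0.0005 y 0.0015 z 0.0008
  x -0.0005 y 0.0015 z 0.0008
```

```bash
python3 -m inch '[{"ax":0,"ay":0,"az":0.5,"x":-0.001,"y":0.003,"z":0.002,"jaw":0.004},{"ax":0,"ay":0,"az":0,"x":0,"y":0,"z":0,"jaw":0.004},{"ax":0,"ay":0,"az":0,"x":0,"y":0,"z":0,"jaw":0.012},{"ax":0,"ay":0,"az":0,"x":0,"y":0,"z":0,"jaw":0.02},{"ax":0,"ay":0,"az":0,"x":0,"y":0,"z":0,"jaw":0.03},{"ax":0,"ay":0,"az":0,"x":0,"y":0,"z":0,"jaw":0.03},{"ax":0,"ay":0,"az":0,"x":0,"y":0,"z":-0.015,"jaw":0.03},{"ax":0,"ay":0,"az":0,"x":0,"y":0,"z":-0.03,"jaw":0.03},{"ax":0,"ay":0,"az":0,"x":0,"y":0,"z":-0.035,"jaw":0.03},{"ax":0,"ay":0,"az":0,"x":0,"y":0,"z":-0.02,"jaw":0.055}]';  python3 -c "
from h import *
go(.673,-.233,.13,28)"
```

```text
time: 22.22
tcp_pos: [0.6349, 0.0824, 0.1342]
ee_rot: [1.0, -0.028, -0.003, 0.0]
contact_force: [1.0, 0.1, 0.3]
grip_width: 0.0336
t 22.22 tcp [0.6349 0.0824 0.1342] yaw -3.2 w 0.0336 F [1.  0.1 0.3] tilt 0.35
level: ax 0.02 ay 0.35
rows 8 az/row -3.9 az tot -31.2 total tool shift [0.0558 0.3127 0.0039]
  x 0.0070 y 0.0391 z 0.0005
  x 0.0016 y 0.0397 z 0.0005
  x -0.0038 y 0.0395 z 0.0005
  x -0.0091 y 0.0386 z 0.0005
```

```bash
python3 -m inch '[{"ax":0,"ay":0.3,"az":-3.5,"x":0.006,"y":0.034,"z":0,"jaw":0.055},{"ax":0,"ay":0,"az":-3.7,"x":0.004,"y":0.034,"z":0,"jaw":0.055},{"ax":0,"ay":0,"az":-3.7,"x":0.002,"y":0.034,"z":0,"jaw":0.055},{"ax":0,"ay":0,"az":-3.7,"x":-0.001,"y":0.034,"z":0,"jaw":0.055},{"ax":0,"ay":0,"az":-3.7,"x":-0.003,"y":0.034,"z":0,"jaw":0.055},{"ax":0,"ay":0,"az":-3.7,"x":-0.005,"y":0.034,"z":0,"jaw":0.055},{"ax":0,"ay":0,"az":-3.7,"x":-0.007,"y":0.034,"z":0,"jaw":0.055},{"ax":0,"ay":0,"az":-3.7,"x":-0.008,"y":0.033,"z":0,"jaw":0.055},{"ax":0,"ay":0,"az":-1.5,"x":-0.009,"y":0.025,"z":0,"jaw":0.055},{"ax":0,"ay":0,"az":0,"x":0,"y":0,"z":0,"jaw":0.055},{"ax":0,"ay":0,"az":0,"x":0,"y":0,"z":0,"jaw":0.055}]';  python3 - <<'E'
from h import *
st=bot.state();p,d=bot.grab_frame("wrist");K,T=cam("wrist",st)
np.savez("pics/w8.npz",p=p,K=K,T=T)
ortho(p,K,T,.66,-.23,.008,.16,.2,4,"w8")
o=cv2.cvtColor(cv2.imread("pics/w8.png"),cv2.COLOR_BGR2HSV)
m=(((o[...,0]<6)|(o[...,0]>172))&(o[...,1]>180)&(o[...,2]>120)).astype(np.uint8)
n,l,s,c=cv2.connectedComponentsWithStats(m);i=1+s[1:,4].argmax();print(s[i])
r=cv2.minAreaRect(np.argwhere(l==i)[:,::-1].astype(np.float32));print(r,"x",.74-r[0][1]/4000,"y",-.13-r[0][0]/4000)
go(.673,-.233,.06,28)
E
```

```text
time: 23.13
tcp_pos: [0.6821, -0.2256, 0.1441]
ee_rot: [0.967, 0.256, 0.008, 0.001]
contact_force: [0.3, 0.5, -0.6]
grip_width: 0.0549
[  340   183   145   154 12526]
((411.73699951171875, 259.2459411621094), (127.32129669189453, 109.47396087646484), 62.44719314575195) x 0.6751885147094726 y -0.2329342498779297
t 23.18 tcp [ 0.6818 -0.2264  0.1441] yaw 29.6 w 0.0553 F [-0.6 -1.5 -0.2] tilt 0.95
level: ax 0.45 ay -0.84
rows 3 az/row 0.53 az tot 1.6 total tool shift [-0.0122  0.0007  0.084 ]
  x -0.0036 y 0.0005 z 0.0280
  x -0.0036 y 0.0005 z 0.0280
  x -0.0036 y 0.0005 z 0.0280
```

```bash
python3 -m inch '[{"ax":0.4,"ay":-0.8,"az":1.7,"x":-0.01,"y":0,"z":0.02,"jaw":0.055},{"ax":0,"ay":0,"az":0,"x":0,"y":0,"z":0.028,"jaw":0.055},{"ax":0,"ay":0,"az":0,"x":0,"y":0,"z":0.028,"jaw":0.055},{"ax":0,"ay":0,"az":0,"x":0,"y":0,"z":0.008,"jaw":0.055},{"ax":0,"ay":0,"az":0,"x":0,"y":0,"z":0,"jaw":0.055}]' 12;  python3 -c "
from h import *
go(.6745,-.233,.0255,27.5,1)"
```

```text
time: 23.6
tcp_pos: [0.6736, -0.2246, 0.0571]
ee_rot: [0.97, 0.241, 0.001, -0.001]
contact_force: [0.7, 0.0, 1.0]
grip_width: 0.055
t 23.6 tcp [ 0.6736 -0.2246  0.0571] yaw 27.9 w 0.055 F [0.7 0.  1. ] tilt 0.13
level: ax -0.04 ay -0.13
rows 1 az/row 0.43 az tot 0.4 total tool shift [-0.0032  0.0079  0.0316]
  x -0.0031 y 0.0078 z 0.0316
```

```bash
python3 -m inch '[{"ax":0,"ay":0,"az":0.4,"x":-0.003,"y":0.008,"z":0.004,"jaw":0.055},{"ax":0,"ay":0,"az":0,"x":0,"y":0,"z":0.012,"jaw":0.055},{"ax":0,"ay":0,"az":0,"x":0,"y":0,"z":0.01,"jaw":0.055},{"ax":0,"ay":0,"az":0,"x":0,"y":0,"z":0.003,"jaw":0.055},{"ax":0,"ay":0,"az":0,"x":0,"y":0,"z":0,"jaw":0.055}]' 12;  python3 -c "
from h import *
go(.6745,-.233,.0255,27.5,1)"
```

```text
time: 24.02
tcp_pos: [0.6765, -0.2313, 0.0281]
ee_rot: [0.971, 0.239, 0.002, -0.0]
contact_force: [0.2, 0.6, -0.4]
grip_width: 0.0549
t 24.02 tcp [ 0.6765 -0.2313  0.0281] yaw 27.6 w 0.0549 F [ 0.2  0.6 -0.4] tilt 0.26
level: ax 0.02 ay -0.26
rows 1 az/row 0.12 az tot 0.1 total tool shift [-0.0026  0.0006  0.0026]
  x -0.0026 y 0.0006 z 0.0026
```

```bash
python3 -m inch '[{"ax":0,"ay":-0.2,"az":0,"x":-0.003,"y":0.001,"z":0.003,"jaw":0.045},{"ax":0,"ay":0,"az":0,"x":0,"y":0,"z":0,"jaw":0.035},{"ax":0,"ay":0,"az":0,"x":0,"y":0,"z":0,"jaw":0.025},{"ax":0,"ay":0,"az":0,"x":0,"y":0,"z":0,"jaw":0.02},{"ax":0,"ay":0,"az":0,"x":0,"y":0,"z":0,"jaw":0.02},{"ax":0,"ay":0,"az":0,"x":0,"y":0,"z":0,"jaw":0.02}]' 12;  python3 -c "
from h import *
go(.6745,-.233,.0255,27.5,1)"
```

```text
time: 24.52
tcp_pos: [0.6754, -0.2343, 0.0268]
ee_rot: [0.971, 0.238, 0.002, 0.001]
contact_force: [0.5, 0.7, -1.3]
grip_width: 0.0278
t 24.52 tcp [ 0.6754 -0.2343  0.0268] yaw 27.6 w 0.0278 F [ 0.5  0.7 -1.3] tilt 0.22
level: ax 0.14 ay -0.17
rows 1 az/row 0.09 az tot 0.1 total tool shift [-0.0002 -0.0016  0.0013]
  x -0.0002 y -0.0016 z 0.0013
```

```bash
python3 -m inch '[{"ax":0,"ay":0,"az":0,"x":0,"y":0,"z":-0.02,"jaw":0.02},{"ax":0,"ay":0,"az":0,"x":0,"y":0,"z":-0.03,"jaw":0.02},{"ax":0,"ay":0,"az":0,"x":0,"y":0,"z":-0.03,"jaw":0.02}]';  python3 -c "
from h import *
go(.647,-.058,.1,-3.3,6)"
```

```text
time: 24.77
tcp_pos: [0.6702, -0.2327, 0.1013]
ee_rot: [0.971, 0.239, -0.004, -0.003]
contact_force: [0.9, 0.1, 0.4]
grip_width: 0.0276
t 24.77 tcp [ 0.6702 -0.2327  0.1013] yaw 27.6 w 0.0276 F [0.9 0.1 0.4] tilt 0.59
level: ax -0.42 ay 0.41
rows 6 az/row 5.16 az tot 30.9 total tool shift [ 0.0605 -0.1656  0.002 ]
  x 0.0101 y -0.0276 z 0.0002
  x 0.0050 y -0.0290 z 0.0002
  x -0.0003 y -0.0294 z 0.0002
```

```bash
python3 -m inch '[{"ax":-0.4,"ay":0.4,"az":5,"x":0.01,"y":-0.028,"z":0,"jaw":0.02},{"ax":0,"ay":0,"az":5.2,"x":0.008,"y":-0.028,"z":0,"jaw":0.02},{"ax":0,"ay":0,"az":5.2,"x":0.005,"y":-0.029,"z":0,"jaw":0.02},{"ax":0,"ay":0,"az":5.2,"x":0.002,"y":-0.029,"z":0,"jaw":0.02},{"ax":0,"ay":0,"az":5.2,"x":0,"y":-0.029,"z":0.003,"jaw":0.02},{"ax":0,"ay":0,"az":5.2,"x":-0.003,"y":-0.025,"z":0.005,"jaw":0.02},{"ax":0,"ay":0,"az":0,"x":0,"y":0,"z":0.005,"jaw":0.02},{"ax":0,"ay":0,"az":0,"x":0,"y":0,"z":0,"jaw":0.02}]';  python3 -c "
from h import *
go(.647,-.058,.0355,-3.3,2)"
```

```text
time: 25.43
tcp_pos: [0.6543, -0.0597, 0.0989]
ee_rot: [0.999, -0.045, 0.01, 0.002]
contact_force: [0.2, -1.3, -0.8]
grip_width: 0.0281
t 25.43 tcp [ 0.6543 -0.0597  0.0989] yaw -5.2 w 0.0281 F [ 0.2 -1.3 -0.8] tilt 1.14
level: ax 0.16 ay -1.13
rows 2 az/row -0.93 az tot -1.9 total tool shift [-0.0087 -0.0012  0.0633]
  x -0.0037 y -0.0005 z 0.0317
  x -0.0037 y -0.0006 z 0.0317
```

```bash
python3 -m inch '[{"ax":0.1,"ay":-1.1,"az":-2,"x":-0.007,"y":-0.001,"z":0.01,"jaw":0.02},{"ax":0,"ay":0,"az":0,"x":0,"y":0,"z":0.018,"jaw":0.02},{"ax":0,"ay":0,"az":0,"x":0,"y":0,"z":0.015,"jaw":0.02},{"ax":0,"ay":0,"az":0,"x":0,"y":0,"z":0,"jaw":0.02},{"ax":0,"ay":0,"az":0,"x":0,"y":0,"z":0,"jaw":0.02}]';  python3 -c "
from h import *
go(.647,-.058,.0355,-3.3,2)"
```

```text
time: 25.85
tcp_pos: [0.6492, -0.0612, 0.0558]
ee_rot: [1.0, -0.025, 0.002, 0.001]
contact_force: [0.0, -0.3, -0.7]
grip_width: 0.0277
t 25.85 tcp [ 0.6492 -0.0612  0.0558] yaw -2.9 w 0.0277 F [ 0.  -0.3 -0.7] tilt 0.22
level: ax 0.13 ay -0.18
rows 2 az/row 0.22 az tot 0.4 total tool shift [-0.0024 -0.0031  0.0203]
  x -0.0012 y -0.0015 z 0.0102
  x -0.0012 y -0.0015 z 0.0102
```

```bash
python3 -m inch '[{"ax":0.1,"ay":-0.2,"az":0.4,"x":-0.003,"y":-0.003,"z":0.006,"jaw":0.02},{"ax":0,"ay":0,"az":0,"x":0,"y":0,"z":0.008,"jaw":0.02},{"ax":0,"ay":0,"az":0,"x":0,"y":0,"z":0.004,"jaw":0.02},{"ax":0,"ay":0,"az":0,"x":0,"y":0,"z":0,"jaw":0.02}]';  python3 -c "
from h import *
go(.647,-.058,.0355,-3.3,2)"
```

```text
time: 26.18
tcp_pos: [0.6471, -0.0602, 0.0377]
ee_rot: [1.0, -0.03, 0.001, 0.001]
contact_force: [-0.0, -0.5, -1.1]
grip_width: 0.028
t 26.18 tcp [ 0.6471 -0.0602  0.0377] yaw -3.5 w 0.028 F [-0.  -0.5 -1.1] tilt 0.1
level: ax 0.06 ay -0.08
rows 2 az/row -0.08 az tot -0.2 total tool shift [-0.0003 -0.0022  0.0022]
  x -0.0001 y -0.0011 z 0.0011
  x -0.0001 y -0.0011 z 0.0011
```

```bash
python3 -m inch '[{"ax":0,"ay":0,"az":0,"x":0,"y":-0.002,"z":0.002,"jaw":0.02},{"ax":0,"ay":0,"az":0,"x":0,"y":0,"z":0.001,"jaw":0.02},{"ax":0,"ay":0,"az":0,"x":0,"y":0,"z":0,"jaw":0.03},{"ax":0,"ay":0,"az":0,"x":0,"y":0,"z":0,"jaw":0.038},{"ax":0,"ay":0,"az":0,"x":0,"y":0,"z":0,"jaw":0.046},{"ax":0,"ay":0,"az":0,"x":0,"y":0,"z":0,"jaw":0.046},{"ax":0,"ay":0,"az":0,"x":0,"y":0,"z":-0.015,"jaw":0.046},{"ax":0,"ay":0,"az":0,"x":0,"y":0,"z":-0.03,"jaw":0.046},{"ax":0,"ay":0,"az":0,"x":0,"y":0,"z":-0.04,"jaw":0.046},{"ax":0,"ay":0,"az":0,"x":0,"y":0,"z":-0.04,"jaw":0.046},{"ax":0,"ay":0,"az":0,"x":0,"y":0,"z":-0.04,"jaw":0.046},{"ax":0,"ay":0,"az":0,"x":0,"y":0,"z":-0.04,"jaw":0.046}]';  python3 -m inch '[{"ax":0,"ay":0,"az":0,"x":-0.03,"y":0,"z":-0.03,"jaw":0.046},{"ax":0,"ay":0,"az":0,"x":-0.03,"y":0,"z":-0.03,"jaw":0.046},{"ax":0,"ay":0,"az":0,"x":-0.03,"y":0,"z":-0.03,"jaw":0.046},{"ax":0,"ay":0,"az":0,"x":0,"y":0,"z":0,"jaw":0.046},{"ax":0,"ay":0,"az":0,"x":0,"y":0,"z":0,"jaw":0.046}]'; python3 - <<'E'
from h import *
st=bot.state();p,d=bot.grab_frame("wrist");K,T=cam("wrist",st)
ortho(p,K,T,.63,.01,.01,.2,.4,2,"w9a")
p,d=bot.grab_frame("scene");K,T=cam("scene");ortho(p,K,T,.47,.317,.028,.1,.2,2,"b1");ortho(p,K,T,.47,-.336,.01,.1,.2,2,"b2")
I=cv2.imread
cv2.imwrite("pics/w9.png",np.vstack([I("pics/w9a.png"),np.hstack([I("pics/b1.png"),I("pics/b2.png")])]))
E
```

```text
time: 27.18
tcp_pos: [0.6416, -0.0572, 0.2379]
ee_rot: [1.0, -0.029, -0.009, 0.001]
contact_force: [1.2, -0.3, -0.7]
grip_width: 0.0459
time: 27.6
tcp_pos: [0.558, -0.0518, 0.3413]
ee_rot: [1.0, -0.03, 0.002, 0.0]
contact_force: [0.6, -0.0, -0.5]
grip_width: 0.0456
```

View pics/w9.png

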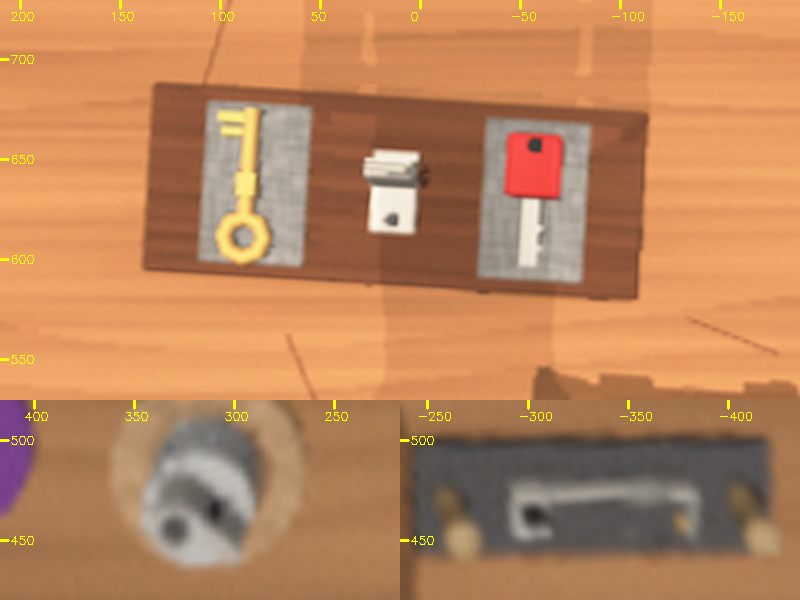

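```bash
python3 -c "
from h import *
print(bot.job_done(), bot.state()['time'])"
```

```text
the job is handed in; nothing more can be done
the job is handed in; nothing more can be done
```

All five things are laid out and let go, and the job is handed in at about 28 s of the 120 s allowed. My final images show every placement within tolerance, and nothing failed or disagreed.

| Item | Where it is | Offset in last check (limit) |
|---|---|---|
| Opener | lengthwise between the pegs on the strip | about 2 mm (13 across, 15 along) |
| Tin | upright on the cork coaster | about 1–2 mm (15) |
| Whistle | on its side on the lid | about 2 mm (15) |
| Door key | left felt, straight across | about 5 mm to the left (15) |
| Bike key | right felt, straight across | about 2 mm (15) |

- **Whistle:** I read its position from the overhead scene camera and corrected it for height. I did not take a close-up after letting it go.
- **Padlock and torch:** no move went close to either one and the arm's force readings stayed near zero. I did not measure them again at the end.

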